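Unload the drawer-front drilling jig

TASK

The drawer fronts are drilled: swing the jig's hold-down bar fully up and leave it up, then unload the stack from the top, one piece at a time. Put the metal template flat in its small cork-lined till, lay each drawer front, centred and square, on the upturned drawer box it fits (small on small, large on large; set down, not dropped), and lay the backing board flat in the long tray. Do not knock over or shove the tin.

Things in the scene. Friction and masses are not known exactly. Their poses are not given: they have to be found in the camera images.
- bar_grip (a point): Jig's hold-down bar, 24 wide, 22 thick, hinged at the stack's far side. Point: axis of the dark cross dowel (14 thick, 160 long, through the bar's near end), 50 mm to the +y side of the bar (the other side serves too), 95 mm up when down. x: to the hinge, 223 mm off, parallel to the dowel; y: dowel; z: up, tilts with the bar 0 to 1.9 rad (stop past upright). Stiff hinge, 3 N, stays where left
- template_center (a point): Drilling template, top of the stack, under the bar: aluminium plate 96 x 40 x 12 mm, two steel drill bushes 64 mm apart, under 1 mm proud. Point: its centre, half-way up; x along the 96 mm, y the 40 mm, z up. 0.12 kg. Stack from the bottom: backing board, large front, small front, template, all centred within a few mm, lengths parallel to the dowel, middle 105 mm from the dowel.
- front_small_center (a point): Small drawer front, second from the top: plain wooden board 150 x 48 x 16 mm with two small drilled holes. Point: its centre, half-way up; x along the 150 mm, y along the 48 mm, z up. About 0.08 kg.
- front_large_center (a point): Large drawer front, third from the top: plain wooden board 190 x 62 x 16 mm, same wood, two small holes. Point: its centre, half-way up; x along the 190 mm, y along the 62 mm, z up. About 0.13 kg.
- spoil_center (a point): Backing board, bottom of the stack: brown fibreboard 230 x 66 x 16 mm with drill marks. Point: its centre, half-way up; x along the 230 mm, y the 66 mm. 0.18 kg. Lies on the fixed jig base (plywood 250 x 262, 18 thick) between end stops; fence strips 10 high, 4 mm off its hinge side, leave 124 mm clear at mid-length. Hinge cheeks: 97 mm from its middle, 112 mm high.
- till_in (a point): Template till: small shallow wooden tray with a cork-lined floor, outside 146 x 106 x 22 mm, walls and floor 6 mm (inside 134 x 94 mm). Point: centre of its inner floor; x along its length, z up. Fixed.
- drawer_small_face (a point): Small drawer box of plywood, standing on its back so that its front face, 134 x 36 mm, looks up, 72 mm above the bench. Point: centre of that face; x along the 134 mm, y along the 36 mm, z up. Its front (150 x 48) overlaps it all round by 6 to 8 mm. Fixed.
- drawer_large_face (a point): Large drawer box of plywood, standing on its back so that its front face, 174 x 50 mm, looks up, 72 mm above the bench. Point: centre of that face; x along the 174 mm, y along the 50 mm, z up. Its front (190 x 62) overlaps it all round by 6 to 8 mm. Fixed.
- board_tray_in (a point): Board tray: long shallow plywood tray, outside 276 x 140 x 24 mm, walls and floor 6 mm (inside 264 x 128 mm). Point: centre of its inner floor; x along its length, z up. Fixed.
- tin_center (a point): Bystander: upright round tin of wood finish, 84 mm across, 100 mm tall, standing beyond the work. Point: its centre. Leave it; a brush and a cordless drill lie farther off.
Things that resemble listed ones, but are neither listed nor needed, are in the scene too. What is shaped like the part that bears front_small_center but blue is not meant.

How it is judged:
On the way, in this order (a step that is already met when the one before it is completed fails the run):
1. the hold-down bar is swung up, the stack still in place under it (angle between bar_grip's own z axis and vertical above 1.3 rad and distance of each of template_center, front_small_center, front_large_center, spoil_center from where it was at the start of the episode below 0.025 m), for 0.2 s.
2. the template lies flat in its till, released (z of template_center in the frame of till_in between 0.002 and 0.011 m and angle between template_center's own z axis and vertical below 0.06 rad and horizontal distance between template_center and till_in below 0.04 m and linear speed of template below 0.03 m/s and angular speed of template below 0.3 rad/s and contact force between template and the fingers below 0.2 N), for 0.2 s.
3. the small front lies centred and square on the small drawer box, released (z of front_small_center in the frame of drawer_small_face between 0.004 and 0.013 m and angle between front_small_center's own z axis and vertical below 0.06 rad and horizontal distance between front_small_center and drawer_small_face below 0.014 m and angle between the x axis of front_small_center and the x axis of drawer_small_face, either way round below 0.15 rad and linear speed of front_small below 0.03 m/s and angular speed of front_small below 0.3 rad/s and contact force between front_small and the fingers below 0.2 N), for 0.2 s.
4. the large front lies centred and square on the large drawer box, released (z of front_large_center in the frame of drawer_large_face between 0.004 and 0.013 m and angle between front_large_center's own z axis and vertical below 0.06 rad and horizontal distance between front_large_center and drawer_large_face below 0.014 m and angle between the x axis of front_large_center and the x axis of drawer_large_face, either way round below 0.15 rad and linear speed of front_large below 0.03 m/s and angular speed of front_large below 0.3 rad/s and contact force between front_large and the fingers below 0.2 N), for 0.2 s.
5. the backing board lies flat in the board tray, released (z of spoil_center in the frame of board_tray_in between 0.004 and 0.013 m and angle between spoil_center's own z axis and vertical below 0.06 rad and horizontal distance between spoil_center and board_tray_in below 0.04 m and linear speed of spoil below 0.03 m/s and angular speed of spoil below 0.3 rad/s and contact force between spoil and the fingers below 0.2 N), for 0.2 s.
At the end, for the whole second after the job is handed in: Bar up (over 1.3 rad); template flat on the till floor, backing board flat on the board tray floor; each front flat on its own drawer box, within 14 mm of centre and 0.15 rad of square (either way round); all released, at rest; tin upright, within 5 cm of its start (angle between bar_grip's own z axis and vertical above 1.3 rad and z of template_center in the frame of till_in between 0.002 and 0.011 m and angle between each of template_center, front_small_center, front_large_center, spoil_center's own z axis and vertical below 0.06 rad and horizontal distance between template_center and till_in below 0.04 m and linear speed of each of template, front_small, front_large, spoil below 0.03 m/s and angular speed of each of template, front_small, front_large, spoil below 0.3 rad/s and z of front_small_center in the frame of drawer_small_face between 0.004 and 0.013 m and horizontal distance between front_small_center and drawer_small_face below 0.014 m and angle between the x axis of front_small_center and the x axis of drawer_small_face, either way round below 0.15 rad and z of front_large_center in the frame of drawer_large_face between 0.004 and 0.013 m and horizontal distance between front_large_center and drawer_large_face below 0.014 m and angle between the x axis of front_large_center and the x axis of drawer_large_face, either way round below 0.15 rad and z of spoil_center in the frame of board_tray_in between 0.004 and 0.013 m and horizontal distance between spoil_center and board_tray_in below 0.04 m and distance of tin_center from where it was at the start of the episode below 0.05 m and angle between tin_center's own z axis and vertical below 0.1 rad); the robot touches nothing.
It fails at once if the tin is knocked over or shoved more than 5 cm (distance of tin_center from where it was at the start of the episode above 0.05 m or angle between tin_center's own z axis and vertical above 0.3 rad).
It fails at once if the small drawer front is dropped (falls freely by more than about 4 cm) (linear speed of front_small above 0.9 m/s and contact force between front_small and the fingers below 0.1 N).
It fails at once if the large drawer front is dropped (falls freely by more than about 4 cm) (linear speed of front_large above 0.9 m/s and contact force between front_large and the fingers below 0.1 N).
It also fails if it takes over 120 s, if anything falls off the work surface, if the arm or the gripper's body presses on something with over 40 N, if the wrist force passes 120 N, or if a joint passes its speed limit or range.

ROBOT

A 6-joint arm with a two-finger parallel gripper is mounted at the origin on the work surface. World frame = base frame: x ahead of the robot, y to its left, z up, the work surface at z = 0. Lengths are in m, angles in rad, forces in N, time in s.
With the tool pointing down it reaches from about 0.325 to 0.775 m from the base axis. Payload 5.5 kg.
Tool frame: the origin (TCP) lies midway between the tips of the shut fingers; the grasp point (between the pads) lies 19 mm behind it; z points along the fingers, y is the line along which they close (so a half turn about z gives the same grasp; the last joint's range is limited). The gripper opens to 85 mm and grips with 20 to 120 N. Pads are 22 mm wide; open, the fingers measure 114 mm over their backs; the gripper's body (76 mm by 85 mm) begins 54 mm behind the grasp point. The pads swing forward as they close: fully open they stand 13 mm farther back than shut.
Start: joints at [-1.176, 0.091, 1.231, -0, 1.82, -0.057], TCP at [0.262, -0.54, 0.231] pointing down, gripper open.
Joint ranges: [-2.87, 2.87], [-0.86, 2.18], [0.17, 2.46], [-1.51, 4.65], [0.06, 2.69], [-2.65, 2.65]. Speed limits (rad/s): [2.57, 2.57, 3.01, 3.14, 3.14, 3.14].

INTERFACE

Orientations are given as a unit quaternion [x, y, z, w].
In Python, from workcell import robot, get_image, trace gives the robot as it stands.
- The arm moves only by the tool play_rows, never from a script. Its argument "motion" is a list of rows, each a list of 3 entries, a list of its own where there are three numbers: the shift along the tool's x, y, z in cm, then the turn, a rotation vector about the tool's x, y, z in degrees, then the opening, from -1 (shut) to 1 (fully open), so that 0 is half open. A call has 1 to 5 rows; each row is the pose to reach, as a shift and turn from the pose commanded when the call began, along the tool's axes at that moment; what a row does not reach only later rows make up. A row lasts 1/12 s, in which the tool goes at most 41.7 mm and 7.16 degrees, less where a joint would pass 70% of its speed; a pose out of reach is approached as far as the arm can. A call with a gripper value outside its range is refused whole. The fingers move at their own pace and stop on an object; the grip force is fixed at half the most. Time passes only in rows, so rows that repeat a pose let the fingers close. It gives the time, the measured TCP pose, the force, the opening and the grip force at its end, in the units of the state.
- robot.observe(): the state, without advancing time (a new reading comes with each control period).
- get_image(name): name is "scene" or "side" or "wrist"; returns a dict with "pixels" (384x512x3 uint8, red, green, blue), "depth" (384x512 float32, m along the optical axis (not along the pixel's ray), 0 where there is no reading), "intrinsics" (3x3 intrinsics, pixels), "view" (4x4, takes a point from world to camera coordinates). Camera axes: x right, y down, z forward; pixel columns grow to the right and rows downward; lengths in m; the calibration is good to about 2 mm. A picture is of the moment at which its call begins.
- robot.hand_in(): hands the job in; it is judged then, once.
Trained networks look in a picture, given as the dict that the camera call returned (one of the last four; its "shot" number tells which), for a name from the list of things; names that differ only in an ending like _2 or _b are one class to them, and where a whole thing is asked for, a point or a joint stands for the part that bears it (a point fixed in the world has none). Each returns a list of dicts, best first, with "confidence" (0 to 1); they miss things now and then, are a little off and sometimes report something else, mostly with a low value. They report only what shows in the picture. A call takes as long as a camera call. They do not tell look-alikes from the thing itself.
- trace(picture, label): "mask" (384x512 bool, what is visible of it) and "position" ([column, row] in pixels, amid what is visible of it).
The state is a dict: "time": time; "joints": joint angles; "dq": joint speeds; "joint_efforts": joint torques, N m; "tool_pos": TCP position; "ee_rot": TCP orientation; "force": force on the tool from outside, world axes, zero at the start; "moment": the same for the moment, N m; "opening": finger opening in m; "grasp_force": force on a finger pad.
Only numpy, scipy, OpenCV 4.12 (cv2) and the standard library are available. Lean on these libraries where they do the work, as an engineer would, in place of code of your own. Each camera call takes 0.05 s, during which the arm holds its last target. There are 200 camera calls.

## Working session

There is one attempt and no reset: what is moved stays moved. The work goes in short steps, Python scripts to look and compute and a tool call to move; the robot and the scene stay as the last step left them, time stands still between calls to the robot, and variables do not carry over. Pictures are saved under pics/ and viewed, at most 14 in all, crops included, and the job is handed in when it is done.

Besides the shell and the picture viewer there is one more tool, called after "Emit:" by a JSON object that holds its "method" and its "body", one argument or row to a line. play_rows: Moves the arm, as the interface text tells. Its arguments: {"type":"object","properties":{"motion":{"type":"array","items":{"type":"array"}}},"required":["motion"]}

```bash
mkdir -p pics
cat > h.py <<'E'
import numpy as np, cv2
from workcell import robot, get_image, trace
def world(im,mask):
    K=np.array(im["intrinsics"]);V=np.linalg.inv(np.array(im["view"]))
    d=im["depth"];v,u=np.nonzero(mask&(d>0));z=d[v,u]
    P=np.stack([(u-K[0,2])*z/K[0,0],(v-K[1,2])*z/K[1,1],z,np.ones_like(z)])
    return (V@P)[:3].T,im["pixels"][v,u]
def save(im,n): cv2.imwrite("pics/"+n,im["pixels"][...,::-1])
E
python3 - <<'E'
from h import *
np.set_printoptions(precision=3,suppress=True)
s=robot.observe();print(s)
for c in["scene","side"]:
    im=get_image(c);save(im,c+"0.png");print(c,np.linalg.inv(im["view"])[:3],im["intrinsics"][0])
    for n in["bar_grip","template_center","front_small_center","front_large_center","spoil_center","till_in","drawer_small_face","drawer_large_face","board_tray_in","tin_center"]:
        for r in trace(im,n)[:3]:
            P,_=world(im,r["mask"])
            if len(P)>5: print(n,round(r["confidence"],2),r["position"],len(P),np.median(P,0),P.min(0),P.max(0))
E
```

```text
{'time': 0.0, 'joints': array([-1.176,  0.092,  1.232, -0.   ,  1.82 , -0.057]), 'dq': array([ 0.   ,  0.002,  0.001, -0.002,  0.001, -0.   ]), 'joint_efforts': array([ -0.001, -45.873, -41.802,  -0.   ,   0.012,  -0.   ]), 'tool_pos': array([ 0.262, -0.54 ,  0.23 ]), 'ee_rot': array([ 0.975,  0.224, -0.   , -0.001]), 'force': array([-0.211, -0.074, -0.346]), 'moment': array([0.012, 0.01 , 0.028]), 'grasp_force': 0.0, 'opening': 0.08528527933488356}
scene [[-0.154  0.852 -0.5    1.046]
 [ 0.988  0.128 -0.086  0.104]
 [-0.01  -0.507 -0.862  0.964]] [409.25    0.    260.248]
bar_grip 0.69 [256.7, 182.2] 1283 [0.537 0.019 0.105] [ 0.371 -0.078 -0.006] [0.696 0.08  0.112]
template_center 0.96 [248.7, 198.1] 459 [0.57  0.003 0.078] [ 0.541 -0.034  0.063] [0.594 0.064 0.084]
front_small_center 0.86 [215.4, 132.5] 815 [ 0.317 -0.156  0.016] [ 0.263 -0.233 -0.003] [ 0.356 -0.08   0.022]
front_small_center 0.73 [271.6, 206.5] 445 [0.573 0.049 0.066] [ 0.531 -0.059  0.05 ] [0.599 0.091 0.073]
front_large_center 0.71 [267.4, 212.2] 634 [0.585 0.041 0.05 ] [ 0.525 -0.08   0.032] [0.608 0.113 0.0
[... 1602 characters left out ...]
172.8, 316.0] 2384 [0.484 0.439 0.071] [ 0.4    0.371 -0.003] [0.611 0.466 0.081]
till_in 0.96 [299.8, 148.6] 1203 [ 0.484 -0.28   0.009] [ 0.406 -0.349 -0.002] [ 0.564 -0.215  0.028]
drawer_small_face 0.88 [313.5, 114.9] 890 [ 0.508 -0.44   0.032] [ 0.441 -0.554 -0.006] [ 0.579 -0.417  0.08 ]
drawer_large_face 0.7 [172.5, 317.3] 2429 [0.483 0.439 0.071] [ 0.4    0.363 -0.003] [0.611 0.466 0.081]
board_tray_in 0.88 [200.9, 272.9] 5325 [0.513 0.288 0.008] [ 0.374  0.196 -0.005] [0.673 0.366 0.03 ]
board_tray_in 0.55 [228.7, 213.0] 300 [0.546 0.092 0.049] [ 0.522 -0.099  0.031] [0.599 0.113 0.066]
tin_center 0.26 [232.9, 199.4] 304 [0.549 0.066 0.066] [ 0.526 -0.063  0.051] [0.593 0.094 0.073]
```

View pics/scene0.png

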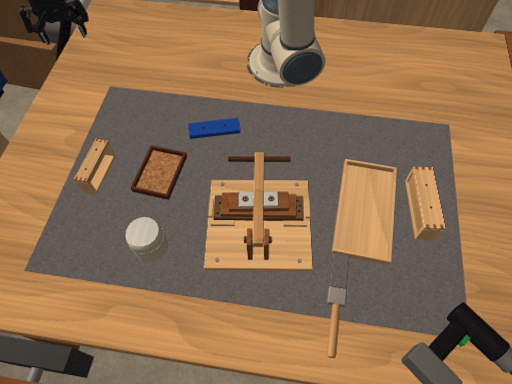

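View pics/side0.png

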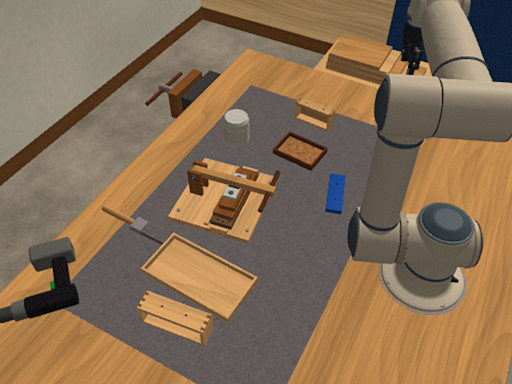

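The pictures show the jig with its bar down near (260,205) and dowel at (260,158). The till is at (160,172), the small box at (95,165), the tray at (366,212), the large box at (425,203) and the tin at (146,237). The blue decoy is at (215,128). Next I fit precise poses.

```bash
cat >> h.py <<'E'
def rect(P,zlo,zhi,q=None):
    Q=P[(P[:,2]>zlo)&(P[:,2]<zhi)]
    if len(Q)<8: return None
    # drop isolated points
    d=np.linalg.norm(Q[:,None,:2]-Q[None,:,:2],axis=2) if len(Q)<4000 else None
    if d is not None: Q=Q[(d<.006).sum(1)>=4]
    (c,(w,h),a)=cv2.minAreaRect((Q[:,:2]*1000).astype(np.float32))
    if w<h: w,h,a=h,w,a+90
    a=(a+90)%180-90
    return f"n={len(Q)} c=({c[0]:.1f},{c[1]:.1f}) size {w:.1f}x{h:.1f} ang {a:.1f} zmed {np.median(Q[:,2])*1000:.1f}"
E
python3 - <<'E'
from h import *
for c in["scene","side"]:
    im=get_image(c);print(c)
    for n,lo,hi in[("drawer_small_face",.064,.082),("drawer_large_face",.064,.082),("till_in",.017,.035),("till_in",.001,.012),("board_tray_in",.018,.035),("board_tray_in",.001,.012),("template_center",.074,.084),("front_small_center",.06,.072),("front_large_center",.044,.055),("spoil_center",.029,.039),("tin_center",.09,.12)]:
        for r in trace(im,n)[:2]:
            if r["confidence"]<.45: continue
            P,_=world(im,r["mask"]);print(n,rect(P,lo,hi))
    # dowel: dark pixels z .08-.11 near x .4-.5
    P,C=world(im,np.ones((384,512),bool))
    m=(P[:,0]>.4)&(P[:,0]<.5)&(abs(P[:,1])<.15)&(P[:,2]>.06)&(P[:,2]<.13)
    dk=m&(C.sum(1)<260);print("dowel",rect(P[dk],.06,.13),"near",rect(P[m],.06,.13))
    m=(P[:,0]>.44)&(P[:,0]<.72)&(abs(P[:,1])<.08)&(P[:,2]>.098)&(P[:,2]<.12)&(C.sum(1)>330);print("bar",rect(P[m],.09,.13))
    m=(P[:,0]>.45)&(P[:,0]<.8)&(abs(P[:,1])<.17)&(P[:,2]>.013)&(P[:,2]<.022);print("base",rect(P[m],.0,.13))
E
```

```text
scene
drawer_small_face n=641 c=(512.1,-440.7) size 135.4x39.1 ang -4.3 zmed 72.1
drawer_large_face n=1321 c=(493.1,431.8) size 173.8x52.1 ang 6.7 zmed 72.2
till_in n=461 c=(485.8,-275.9) size 149.3x108.9 ang -5.7 zmed 21.6
till_in n=1403 c=(488.3,-273.0) size 145.9x104.6 ang -6.0 zmed 7.0
board_tray_in n=851 c=(518.1,290.0) size 279.9x141.0 ang -3.4 zmed 23.8
board_tray_in n=4392 c=(518.3,288.0) size 278.6x140.4 ang -3.1 zmed 6.8
template_center n=397 c=(567.0,14.8) size 94.7x40.7 ang -81.0 zmed 78.2
front_small_center n=429 c=(563.7,15.8) size 148.9x49.7 ang -80.0 zmed 66.0
front_small_center None
front_large_center n=550 c=(566.2,15.5) size 190.2x65.5 ang -83.5 zmed 49.8
spoil_center n=424 c=(565.4,14.9) size 229.9x67.5 ang -82.1 zmed 34.1
tin_center n=862 c=(704.7,-232.8) size 77.8x76.3 ang 89.0 zmed 99.9
tin_center n=1239 c=(553.8,43.4) size 254.4x153.2 ang 24.7 zmed 105.4
dowel n=320 c=(460.7,0.9) size 159.0x15.4 ang -82.0 zmed 100.4 near n=483 c=(472.5,4.3) size 158.8x54.6 ang -74.5 zmed 101.9
bar n=870 c=(570.1,11.4) size 249.8x43.3 ang 11.1 zmed 106.3
base n=5390 c=(599.2,21
[... 499 characters left out ...]
mplate_center n=165 c=(562.7,14.5) size 99.3x40.7 ang -81.4 zmed 78.4
front_small_center n=259 c=(559.9,13.8) size 152.6x48.4 ang -81.5 zmed 66.1
front_small_center None
front_large_center n=213 c=(560.1,17.2) size 189.0x60.4 ang -83.4 zmed 50.2
spoil_center n=10 c=(538.7,104.0) size 30.3x3.3 ang 8.4 zmed 37.7
spoil_center n=209 c=(533.6,18.8) size 235.0x64.7 ang 82.2 zmed 33.7
tin_center n=307 c=(697.4,-232.3) size 74.6x74.3 ang 82.8 zmed 100.2
dowel n=249 c=(471.2,-0.1) size 160.2x57.8 ang -89.1 zmed 100.1 near n=393 c=(471.2,-0.4) size 161.0x57.8 ang -89.1 zmed 101.8
bar n=464 c=(568.4,13.6) size 250.0x33.7 ang 5.0 zmed 106.6
base n=2523 c=(595.8,19.8) size 265.1x251.1 ang -82.5 zmed 18.3
```

```bash
cat >> h.py <<'E'
def plan(wps,start=None):
    """wps: (x,y,z mm, yaw deg of tool x); prints calls: shift cm, turn deg"""
    s=robot.observe()
    if start is None:
        from scipy.spatial.transform import Rotation as R
        M=R.from_quat(s["ee_rot"]).as_matrix();p=s["tool_pos"]*1000;a=np.degrees(np.arctan2(M[1,0],M[0,0]))
        print("now",s["time"],p.round(1),"yaw",round(a,1),"tilt",np.degrees(np.arccos(-M[2,2])).round(2),"open",round(s["opening"]*1000,1),"grip",s["grasp_force"],"F",s["force"].round(1))
    else: p,a=np.array(start[:3],float),start[3]
    for w in wps:
        t=np.array(w[:3],float);da=(w[3]-a+180)%360-180
        n=int(max(1,np.ceil(np.linalg.norm(t-p)/195),np.ceil(abs(da)/34)))
        af=a+da
        for k in range(n):
            c,sn=np.cos(np.radians(a)),np.sin(np.radians(a))
            B=np.array([[c,sn,0],[sn,-c,0],[0,0,-1]])
            sh=(B.T@((t-p)/(n-k))/10).round(1);rz=round(-(af-a)/(n-k)*2)/2
            p=p+B@sh*10;a-=rz
            print("  ",sh.tolist(),[0,0,rz])
        print(" ->",p.round(1),round(a,1))
E
python3 - <<'E'
from h import *
plan([(452,50,230,98.2),(452,50,76,98.2)])
E
```

```text
now 2.3 [ 261.9 -539.8  231.3] yaw 25.9 tilt 0.0 open 85.4 grip 0.0 F [-0.2 -0.4  0.7]
   [10.7, -11.2, 0.0] [0, 0, -18.0]
   [13.6, -7.3, 0.0] [0, 0, -18.0]
   [15.3, -2.8, 0.1] [0, 0, -18.0]
   [15.3, 2.1, 0.0] [0, 0, -18.5]
 -> [451.7  49.6 230.3] 98.4
   [0.0, 0.0, 15.4] [0, 0, 0.0]
 -> [451.7  49.6  76.3] 98.4
```

Emit:
{"method": "play_rows", "body": {
  "motion": [
    [[10.7,-11.2,0],[0,0,-18],1],
    [[10.7,-11.2,0],[0,0,-18],1],
    [[10.7,-11.2,0],[0,0,-18],1],
    [[10.7,-11.2,0],[0,0,-18],1]
  ]
}}

```text
time: 2.63
tool_pos: [0.3099, -0.3898, 0.2313]
ee_rot: [0.927, 0.376, 0.0, -0.0]
force: [0.7, 0.6, -0.8]
opening: 0.0855
grasp_force: 0.0
```

Emit:
{"method": "play_rows", "body": {
  "motion": [
    [[13.6,-7.3,0],[0,0,-18],1],
    [[13.6,-7.3,0],[0,0,-18],1],
    [[13.6,-7.3,0],[0,0,-18],1],
    [[13.6,-7.3,0],[0,0,-18],1]
  ]
}}

```text
time: 2.97
tool_pos: [0.3572, -0.2427, 0.2317]
ee_rot: [0.856, 0.516, 0.001, 0.0]
force: [0.6, -0.1, -0.0]
opening: 0.0849
grasp_force: 0.0
```

Emit:
{"method": "play_rows", "body": {
  "motion": [
    [[15.3,-2.8,0.1],[0,0,-18],1],
    [[15.3,-2.8,0.1],[0,0,-18],1],
    [[15.3,-2.8,0.1],[0,0,-18],1],
    [[15.3,-2.8,0.1],[0,0,-18],1]
  ]
}}

```text
time: 3.3
tool_pos: [0.4044, -0.0945, 0.2307]
ee_rot: [0.765, 0.644, 0.001, 0.0]
force: [0.2, -0.5, 0.4]
opening: 0.0856
grasp_force: 0.0
```

Emit:
{"method": "play_rows", "body": {
  "motion": [
    [[15.3,2.1,0],[0,0,-18.5],1],
    [[15.3,2.1,0],[0,0,-18.5],1],
    [[15.3,2.1,0],[0,0,-18.5],1],
    [[15.3,2.1,0],[0,0,-18.5],1],
    [[15.3,2.1,0],[0,0,-18.5],1]
  ]
}}

```text
time: 3.72
tool_pos: [0.4523, 0.0544, 0.2299]
ee_rot: [0.651, 0.759, 0.001, -0.001]
force: [0.6, 0.3, 0.5]
opening: 0.0854
grasp_force: 0.0
```

Emit:
{"method": "play_rows", "body": {
  "motion": [
    [[0,0,15.4],[0,0,0],1],
    [[0,0,15.4],[0,0,0],1],
    [[0,0,15.4],[0,0,0],1],
    [[0,0,15.4],[0,0,0],1],
    [[0,0,15.4],[0,0,0],1]
  ]
}}

```text
time: 4.13
tool_pos: [0.4474, 0.0491, 0.0689]
ee_rot: [0.654, 0.757, -0.004, -0.004]
force: [-1.2, -0.8, -0.8]
opening: 0.0854
grasp_force: 0.0
```

Emit:
{"method": "play_rows", "body": {
  "motion": [
    [[0,0,0],[0,0,0],-0.4],
    [[0,0,0],[0,0,0],-0.4],
    [[0,0,0],[0,0,0],-0.4],
    [[0,0,0],[0,0,0],-0.4],
    [[0,0,0],[0,0,0],-0.4]
  ]
}}

```text
time: 4.55
tool_pos: [0.4528, 0.0496, 0.0784]
ee_rot: [0.654, 0.757, 0.001, 0.001]
force: [-0.0, 0.9, 0.2]
opening: 0.0262
grasp_force: 0.0
```

Run:
```python
from h import *
im=get_image("wrist");save(im,"w1.png")
plan([])
P,C=world(im,np.ones((384,512),bool))
m=(P[:,0]>.42)&(P[:,0]<.5)&(abs(P[:,1])<.1)&(P[:,2]>.085)&(P[:,2]<.115)&(C.sum(1)<260);print(rect(P[m],0,1))
```

```text
now 4.6 [452.5  49.6  77.9] yaw 98.4 tilt 0.15 open 25.8 grip 0.0 F [-0.6 -0.2  0.2]
n=8196 c=(453.8,44.6) size 70.3x53.7 ang -79.4 zmed 101.1
```

View pics/w1.png

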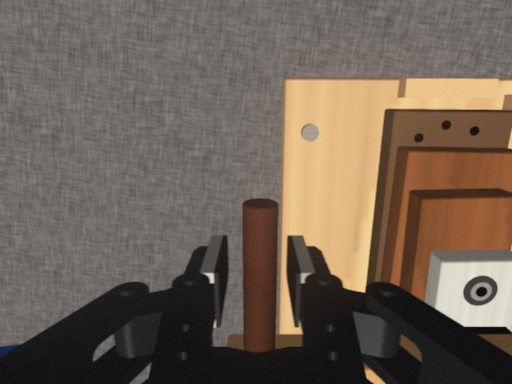

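The wrist view shows the dowel (column 260) centred between the fingers. Next: grip it and swing the bar up along its arc.

Emit:
{"method": "play_rows", "body": {
  "motion": [
    [[0,0,0],[0,0,0],-1],
    [[0,0,0],[0,0,0],-1],
    [[0,0,0],[0,0,0],-1],
    [[0,0,0],[0,0,0],-1]
  ]
}}

```text
time: 4.93
tool_pos: [0.4538, 0.0499, 0.0776]
ee_rot: [0.654, 0.757, 0.002, 0.002]
force: [6.8, 1.4, 0.1]
opening: 0.012
grasp_force: 58.4
```

Emit:
{"method": "play_rows", "body": {
  "motion": [
    [[0,0.1,-2.0],[0,0,0],-1],
    [[0,0.4,-4.0],[0,0,0],-1],
    [[0,0.8,-6.0],[0,0,0],-1],
    [[0,1.4,-7.9],[0,0,0],-1],
    [[0,2.2,-9.7],[0,0,0],-1]
  ]
}}

```text
time: 5.35
tool_pos: [0.4747, 0.0529, 0.1734]
ee_rot: [0.654, 0.757, 0.001, 0.001]
force: [7.3, 0.4, -7.5]
opening: 0.0125
grasp_force: 58.7
```

Tracking well (small force). Continuing.

Emit:
{"method": "play_rows", "body": {
  "motion": [
    [[0,0.9,-1.8],[0,0,0],-1],
    [[0,2.1,-3.4],[0,0,0],-1],
    [[0,3.3,-5.0],[0,0,0],-1],
    [[0,4.7,-6.5],[0,0,0],-1],
    [[0,6.2,-7.8],[0,0,0],-1]
  ]
}}

```text
time: 5.77
tool_pos: [0.5331, 0.0614, 0.2524]
ee_rot: [0.654, 0.757, -0.002, -0.002]
force: [-10.9, -3.6, 5.9]
opening: 0.0118
grasp_force: 58.4
```

Emit:
{"method": "play_rows", "body": {
  "motion": [
    [[0,1.6,-1.1],[0,0,0],-1],
    [[0,3.4,-2.2],[0,0,0],-1],
    [[0,5.2,-3.0],[0,0,0],-1],
    [[0,7.1,-3.7],[0,0,0],-1],
    [[0,9.0,-4.3],[0,0,0],-1]
  ]
}}

```text
time: 6.18
tool_pos: [0.6233, 0.0743, 0.2986]
ee_rot: [0.654, 0.757, 0.0, 0.001]
force: [-5.9, -3.5, 5.2]
opening: 0.0118
grasp_force: 61.0
```

Emit:
{"method": "play_rows", "body": {
  "motion": [
    [[0,2.0,-0.3],[0,0,0],-1],
    [[0,4.0,-0.5],[0,0,0],-1],
    [[0,6.0,-0.5],[0,0,0],-1],
    [[0,8.0,-0.3],[0,0,0],-1]
  ]
}}

```text
time: 6.52
tool_pos: [0.7034, 0.0859, 0.3004]
ee_rot: [0.654, 0.756, 0.001, 0.001]
force: [-2.1, -2.4, 9.7]
opening: 0.0117
grasp_force: 65.4
```

Run:
```python
from h import *
im=get_image("scene");save(im,"s2.png");plan([])
```

```text
now 6.5667 [707.1  86.4 299.3] yaw 98.3 tilt 0.42 open 11.4 grip 66.50059461593628 F [ 4.4 -0.9  8.2]
```

View pics/s2.png

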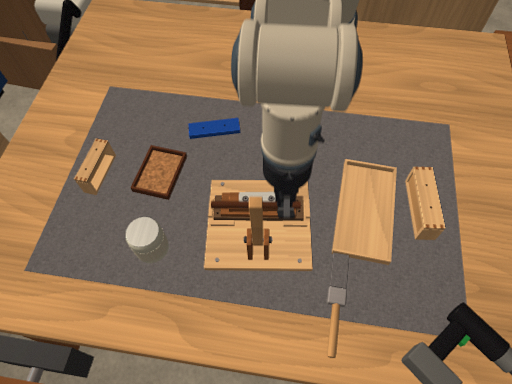

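The bar stands upright at (257,225) and the stack is still in place. Release, rise and back off to look down at the stack.

Emit:
{"method": "play_rows", "body": {
  "motion": [
    [[0,0,0],[0,0,0],-0.2],
    [[0,0,0],[0,0,0],-0.2],
    [[0,0,0],[0,0,0],-0.2],
    [[0,0,0],[0,0,0],-0.2]
  ]
}}

```text
time: 6.9
tool_pos: [0.7026, 0.0867, 0.2968]
ee_rot: [0.653, 0.757, -0.0, -0.0]
force: [0.6, -1.0, -0.0]
opening: 0.0338
grasp_force: 0.0
```

Emit:
{"method": "play_rows", "body": {
  "motion": [
    [[0,0,-2],[0,0,0],-0.2],
    [[0,0,-4],[0,0,0],-0.2],
    [[0,0,-6.5],[0,0,0],-0.2],
    [[0,0,-6.5],[0,0,0],-0.2]
  ]
}}

```text
time: 7.23
tool_pos: [0.7024, 0.0867, 0.3685]
ee_rot: [0.653, 0.757, 0.003, 0.003]
force: [-1.5, -1.5, 1.6]
opening: 0.0346
grasp_force: 0.0
```

Emit:
{"method": "play_rows", "body": {
  "motion": [
    [[-3,-4,0],[0,0,0],0.5],
    [[-4,-8,0],[0,0,0],1],
    [[-5,-12,2],[0,0,0],1],
    [[-5,-16,6],[0,0,0],1],
    [[-5,-19,10],[0,0,0],1]
  ]
}}

```text
time: 7.65
tool_pos: [0.5414, 0.0121, 0.288]
ee_rot: [0.654, 0.757, 0.001, 0.002]
force: [0.5, 0.1, 0.1]
opening: 0.0857
grasp_force: 0.0
```

Emit:
{"method": "play_rows", "body": {
  "motion": [
    [[0,0,0],[0,0,0],1],
    [[0,0,0],[0,0,0],1]
  ]
}}

```text
time: 7.82
tool_pos: [0.5398, 0.0129, 0.2812]
ee_rot: [0.654, 0.757, -0.003, -0.004]
force: [0.8, 0.4, 0.2]
opening: 0.0855
grasp_force: 0.0
```

Run:
```python
from h import *
plan([])
for c in["wrist","side"]:
    im=get_image(c);save(im,c+"3.png");print(c)
    for n,lo,hi in[("template_center",.074,.084),("front_small_center",.06,.072),("front_large_center",.044,.055),("spoil_center",.029,.039)]:
        for r in trace(im,n)[:1]:
            P,_=world(im,r["mask"]);print(n,r["confidence"],rect(P,lo,hi))
```

```text
now 7.8167 [539.8  12.9 281.2] yaw 98.4 tilt 0.59 open 85.5 grip 0.0 F [0.8 0.4 0.2]
wrist
template_center 0.88 n=3453 c=(566.5,13.6) size 95.7x40.1 ang -80.8 zmed 78.6
front_small_center 0.9 n=2625 c=(564.0,13.4) size 150.1x48.0 ang -80.5 zmed 66.6
front_large_center 0.77 n=2966 c=(565.7,13.2) size 190.2x62.0 ang -82.7 zmed 50.6
spoil_center 0.6 n=1615 c=(565.2,12.9) size 230.2x65.5 ang -82.2 zmed 34.6
side
template_center 0.73 n=324 c=(562.8,13.9) size 98.6x39.2 ang -80.3 zmed 78.7
front_small_center 0.83 None
front_large_center 0.97 n=281 c=(557.7,14.5) size 190.7x62.3 ang -85.1 zmed 49.8
spoil_center 0.93 n=195 c=(555.8,62.8) size 136.8x67.6 ang -81.6 zmed 34.2
```

View pics/wrist3.png

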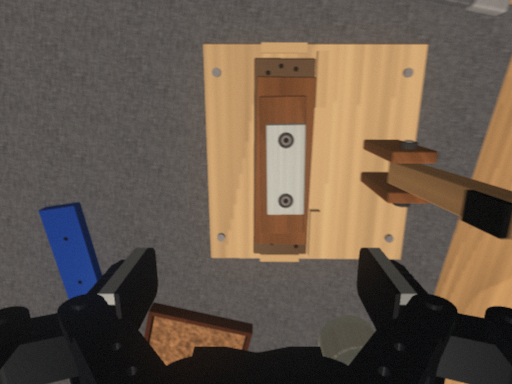

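The wrist view shows the bare stack with the template at (286,170) and the bar clear on the right. Go down to the template.

Emit:
{"method": "play_rows", "body": {
  "motion": [
    [[-0.3,2.6,5],[0,0,-1],1],
    [[-0.3,2.6,10],[0,0,-1],1],
    [[-0.3,2.6,13],[0,0,-1],1],
    [[-0.3,2.6,15],[0,0,-1],1],
    [[-0.3,2.6,16],[0,0,-1],1]
  ]
}}

```text
time: 8.73
tool_pos: [0.5672, 0.014, 0.1205]
ee_rot: [0.647, 0.763, -0.003, -0.004]
force: [-0.2, -0.8, -0.9]
opening: 0.085
grasp_force: 0.0
```

Emit:
{"method": "play_rows", "body": {
  "motion": [
    [[0,0,0],[0,0,0],1],
    [[0,0,0],[0,0,0],1]
  ]
}}

```text
time: 8.9
tool_pos: [0.5701, 0.0139, 0.1286]
ee_rot: [0.647, 0.763, 0.0, 0.0]
force: [0.9, 0.6, 0.6]
opening: 0.0854
grasp_force: 0.0
```

Run:
```python
from h import *
plan([(566,14,65,99)])
```

```text
now 8.9 [570.1  13.9 128.6] yaw 99.4 tilt 0.07 open 85.4 grip 0.0 F [0.9 0.6 0.6]
   [0.1, -0.4, 6.4] [0, 0, 0.5]
 -> [566.   14.2  64.6] 98.9
```

Emit:
{"method": "play_rows", "body": {
  "motion": [
    [[0.1,-0.3,2],[0,0,0],1],
    [[0.1,-0.3,4],[0,0,0],1],
    [[0.1,-0.3,5.2],[0,0,0],1],
    [[0.1,-0.3,5.8],[0,0,0],1],
    [[0.1,-0.3,6],[0,0,0],1]
  ]
}}

```text
time: 9.32
tool_pos: [0.5669, 0.0144, 0.0679]
ee_rot: [0.647, 0.763, 0.0, 0.0]
force: [0.2, -0.6, 0.1]
opening: 0.0854
grasp_force: 0.0
```

Emit:
{"method": "play_rows", "body": {
  "motion": [
    [[0,0,0],[0,0,0],1],
    [[0,0,0],[0,0,0],1],
    [[0,0,0],[0,0,0],1]
  ]
}}

```text
time: 9.57
tool_pos: [0.5673, 0.0143, 0.0687]
ee_rot: [0.647, 0.763, 0.001, 0.001]
force: [0.1, 1.1, -0.7]
opening: 0.0854
grasp_force: 0.0
```

Run:
```python
from h import *
plan([(566,14,65,99)])
```

```text
now 9.5667 [567.3  14.3  68.7] yaw 99.4 tilt 0.13 open 85.4 grip 0.0 F [ 0.1  1.1 -0.7]
   [-0.0, -0.1, 0.4] [0, 0, 0.5]
 -> [566.3  14.2  64.7] 98.9
```

Emit:
{"method": "play_rows", "body": {
  "motion": [
    [[0,0,0.3],[0,0,0],0.2],
    [[0,0,0.3],[0,0,0],0.1],
    [[0,0,0.3],[0,0,0],0.0],
    [[0,0,0.3],[0,0,0],-0.3],
    [[0,0,0.3],[0,0,0],-0.3]
  ]
}}

```text
time: 9.98
tool_pos: [0.5668, 0.0143, 0.065]
ee_rot: [0.647, 0.763, 0.0, 0.0]
force: [-0.2, 0.3, -0.1]
opening: 0.0384
grasp_force: 61.2
```

Emit:
{"method": "play_rows", "body": {
  "motion": [
    [[0,0,0],[0,0,0],-1],
    [[0,0,0],[0,0,0],-1],
    [[0,0,0],[0,0,0],-1]
  ]
}}

```text
time: 10.23
tool_pos: [0.5668, 0.0143, 0.0649]
ee_rot: [0.647, 0.763, 0.0, 0.0]
force: [-0.6, 0.5, 5.3]
opening: 0.0383
grasp_force: 64.8
```

Run:
```python
from h import *
plan([(566,14,160,99),(485,-275,160,354.5),(485,-275,20,354.5)])
```

```text
now 10.2333 [566.8  14.3  64.9] yaw 99.4 tilt 0.06 open 38.3 grip 64.76149874174283 F [-0.6  0.5  5.3]
   [-0.0, -0.1, -9.5] [0, 0, 0.5]
 -> [565.8  14.2 159.9] 98.9
   [-6.8, -3.1, -0.0] [0, 0, 26.0]
   [-7.5, 0.2, -0.0] [0, 0, 26.0]
   [-6.7, 3.5, -0.0] [0, 0, 26.0]
   [-4.5, 6.0, -0.0] [0, 0, 26.5]
 -> [ 484.6 -275.   159.9] -5.6
   [0.0, -0.0, 14.0] [0, 0, 0.0]
 -> [ 484.6 -275.    19.9] -5.6
```

Emit:
{"method": "play_rows", "body": {
  "motion": [
    [[0,0,-2],[0,0,0],-1],
    [[0,0,-4.5],[0,0,0],-1],
    [[0,0,-7],[0,0,0],-1],
    [[0,0,-9],[0,0,0],-1],
    [[0,0,-9.5],[0,0,0],-1]
  ]
}}

```text
time: 10.65
tool_pos: [0.5677, 0.0143, 0.1627]
ee_rot: [0.647, 0.763, 0.002, 0.002]
force: [0.4, -0.6, 0.6]
opening: 0.0385
grasp_force: 61.3
```

Emit:
{"method": "play_rows", "body": {
  "motion": [
    [[-6.8,-3.1,0],[0,0,26.5],-1],
    [[-6.8,-3.1,0],[0,0,26.5],-1],
    [[-6.8,-3.1,0],[0,0,26.5],-1],
    [[-6.8,-3.1,0],[0,0,26.5],-1]
  ]
}}

```text
time: 10.98
tool_pos: [0.546, -0.0595, 0.1572]
ee_rot: [0.807, 0.59, -0.001, -0.001]
force: [-0.2, 0.3, -0.5]
opening: 0.0382
grasp_force: 61.3
```

Emit:
{"method": "play_rows", "body": {
  "motion": [
    [[-7.5,0.2,0],[0,0,26],-1],
    [[-7.5,0.2,0],[0,0,26],-1],
    [[-7.5,0.2,0],[0,0,26],-1],
    [[-7.5,0.2,0],[0,0,26],-1]
  ]
}}

```text
time: 11.32
tool_pos: [0.5257, -0.1317, 0.157]
ee_rot: [0.919, 0.393, -0.001, -0.001]
force: [0.3, 0.3, -1.7]
opening: 0.0388
grasp_force: 61.3
```

Emit:
{"method": "play_rows", "body": {
  "motion": [
    [[-6.7,3.5,0],[0,0,26],-1],
    [[-6.7,3.5,0],[0,0,26],-1],
    [[-6.7,3.5,0],[0,0,26],-1],
    [[-6.7,3.5,0],[0,0,26],-1]
  ]
}}

```text
time: 11.65
tool_pos: [0.5054, -0.2045, 0.1569]
ee_rot: [0.984, 0.177, -0.001, -0.001]
force: [-0.4, 0.7, -0.8]
opening: 0.0384
grasp_force: 61.3
```

Emit:
{"method": "play_rows", "body": {
  "motion": [
    [[-4.5,6.0,0],[0,0,26.5],-1],
    [[-4.5,6.0,0],[0,0,26.5],-1],
    [[-4.5,6.0,0],[0,0,26.5],-1],
    [[-4.5,6.0,0],[0,0,26.5],-1],
    [[-4.5,6.0,0],[0,0,26.5],-1]
  ]
}}

```text
time: 12.07
tool_pos: [0.4851, -0.2753, 0.157]
ee_rot: [0.999, -0.051, -0.001, -0.001]
force: [-0.3, -0.0, -1.0]
opening: 0.0382
grasp_force: 61.3
```

Emit:
{"method": "play_rows", "body": {
  "motion": [
    [[0,0,4],[0,0,0],-1],
    [[0,0,8],[0,0,0],-1],
    [[0,0,11],[0,0,0],-1],
    [[0,0,12],[0,0,0],-1],
    [[0,0,12],[0,0,0],-1]
  ]
}}

```text
time: 12.48
tool_pos: [0.4836, -0.2731, 0.0345]
ee_rot: [0.999, -0.048, -0.004, -0.002]
force: [0.1, -0.4, -0.2]
opening: 0.0383
grasp_force: 61.3
```

Run:
```python
from h import *
plan([(485,-275,8,354.5)])
```

```text
now 12.4833 [ 483.6 -273.1   34.5] yaw -5.5 tilt 0.48 open 38.3 grip 61.28172039985657 F [ 0.1 -0.4 -0.2]
   [0.2, 0.2, 2.7] [0, 0, 0.0]
 -> [ 485.4 -275.3    7.5] -5.5
```

Emit:
{"method": "play_rows", "body": {
  "motion": [
    [[0,0,1],[0,0,0],-1],
    [[0,0,1.8],[0,0,0],-1],
    [[0,0,2.3],[0,0,0],-1],
    [[0,0,2.6],[0,0,0],-1],
    [[0,0,2.8],[0,0,0],-1]
  ]
}}

```text
time: 12.9
tool_pos: [0.4862, -0.2752, 0.0116]
ee_rot: [0.999, -0.049, 0.0, 0.0]
force: [0.6, -0.1, -0.3]
opening: 0.0385
grasp_force: 61.3
```

Emit:
{"method": "play_rows", "body": {
  "motion": [
    [[0,0,0],[0,0,0],-1],
    [[0,0,0.1],[0,0,0],-1],
    [[0,0,0.1],[0,0,0],-1]
  ]
}}

```text
time: 13.15
tool_pos: [0.4861, -0.2751, 0.0105]
ee_rot: [0.999, -0.049, 0.0, 0.0]
force: [-0.4, -0.6, -1.2]
opening: 0.0382
grasp_force: 61.3
```

Emit:
{"method": "play_rows", "body": {
  "motion": [
    [[0,0,0.1],[0,0,0],-1],
    [[0,0,0.2],[0,0,0],-1],
    [[0,0,0.3],[0,0,0],-1],
    [[0,0,0.4],[0,0,0],-1],
    [[0,0,0.4],[0,0,0],-1]
  ]
}}

```text
time: 13.57
tool_pos: [0.4857, -0.2749, 0.0059]
ee_rot: [0.999, -0.049, -0.0, -0.0]
force: [0.3, 0.5, -2.4]
opening: 0.0383
grasp_force: 61.3
```

Emit:
{"method": "play_rows", "body": {
  "motion": [
    [[0,0,0.1],[0,0,0],-1],
    [[0,0,0.1],[0,0,0],-1],
    [[0,0,0.1],[0,0,0],-1]
  ]
}}

```text
time: 13.82
tool_pos: [0.4859, -0.275, 0.0051]
ee_rot: [0.999, -0.049, -0.0, -0.0]
force: [-1.2, -0.4, -1.0]
opening: 0.0386
grasp_force: 61.3
```

Emit:
{"method": "play_rows", "body": {
  "motion": [
    [[0,0,0],[0,0,0],0.2],
    [[0,0,0],[0,0,0],0.2],
    [[0,0,0],[0,0,0],0.2],
    [[0,0,0],[0,0,0],0.2]
  ]
}}

```text
time: 14.15
tool_pos: [0.486, -0.275, 0.0054]
ee_rot: [0.999, -0.049, 0.0, 0.0]
force: [0.1, 0.7, -0.5]
opening: 0.0514
grasp_force: 0.0
```

Emit:
{"method": "play_rows", "body": {
  "motion": [
    [[0,0,-2],[0,0,0],0.2],
    [[0,0,-6],[0,0,0],0.2],
    [[0,0,-10],[0,0,0],0.2],
    [[0,0,-14],[0,0,0],0.6],
    [[0,0,-17],[0,0,0],1]
  ]
}}

```text
time: 14.57
tool_pos: [0.4863, -0.2753, 0.1794]
ee_rot: [0.999, -0.049, 0.002, 0.001]
force: [1.4, -0.4, -0.3]
opening: 0.0736
grasp_force: 0.0
```

Run:
```python
from h import *
im=get_image("scene")
r=trace(im,"template_center")[0];P,_=world(im,r["mask"]);print(r["confidence"],rect(P,.01,.025))
plan([(530,14,220,99)])
```

```text
0.89 n=456 c=(484.6,-273.4) size 97.7x41.7 ang -6.0 zmed 18.2
now 14.6667 [ 488.2 -276.4  183.3] yaw -5.6 tilt 0.72 open 85.4 grip 0.0 F [ 0.6 -0.4  0.5]
   [0.3, -7.3, -0.9] [0, 0, -26.0]
   [3.5, -6.4, -0.9] [0, 0, -26.0]
   [6.0, -4.3, -0.9] [0, 0, -26.5]
   [7.3, -1.1, -1.0] [0, 0, -26.0]
 -> [530.   14.2 220.3] 98.9
```

Run:
```python
from h import *
im=get_image("wrist")
for n,lo,hi in[("drawer_small_face",.064,.082),("template_center",.01,.025),("till_in",.017,.035)]:
    for r in trace(im,n)[:2]:
        P,_=world(im,r["mask"]);print(n,r["confidence"],r["position"],rect(P,lo,hi))
plan([])
```

```text
drawer_small_face 0.91 [449.6, 132.5] n=9558 c=(511.7,-442.2) size 134.5x37.8 ang -4.3 zmed 72.5
template_center 0.83 [252.6, 178.0] n=4270 c=(485.6,-274.7) size 96.0x40.1 ang -5.7 zmed 18.5
till_in 0.58 [276.3, 171.7] n=3672 c=(486.8,-276.4) size 146.0x106.2 ang -5.6 zmed 22.4
now 14.8667 [ 485.4 -274.7  173.5] yaw -5.6 tilt 0.14 open 85.2 grip 0.0 F [ 0.2  0.6 -0.3]
```

Emit:
{"method": "play_rows", "body": {
  "motion": [
    [[0.3,-7.3,-0.9],[0,0,-26],1],
    [[0.3,-7.3,-0.9],[0,0,-26],1],
    [[0.3,-7.3,-0.9],[0,0,-26],1],
    [[0.3,-7.3,-0.9],[0,0,-26],1]
  ]
}}

```text
time: 15.2
tool_pos: [0.4958, -0.2007, 0.1823]
ee_rot: [0.983, 0.181, -0.001, -0.001]
force: [0.4, -0.0, 0.6]
opening: 0.0854
grasp_force: 0.0
```

Emit:
{"method": "play_rows", "body": {
  "motion": [
    [[3.5,-6.4,-0.9],[0,0,-26],1],
    [[3.5,-6.4,-0.9],[0,0,-26],1],
    [[3.5,-6.4,-0.9],[0,0,-26],1],
    [[3.5,-6.4,-0.9],[0,0,-26],1]
  ]
}}

```text
time: 15.53
tool_pos: [0.5062, -0.1285, 0.1913]
ee_rot: [0.917, 0.398, -0.001, -0.001]
force: [0.1, -0.3, -0.7]
opening: 0.0853
grasp_force: 0.0
```

Emit:
{"method": "play_rows", "body": {
  "motion": [
    [[6,-4.3,-0.9],[0,0,-26.5],1],
    [[6,-4.3,-0.9],[0,0,-26.5],1],
    [[6,-4.3,-0.9],[0,0,-26.5],1],
    [[6,-4.3,-0.9],[0,0,-26.5],1]
  ]
}}

```text
time: 15.87
tool_pos: [0.5164, -0.0554, 0.2002]
ee_rot: [0.802, 0.598, -0.001, -0.001]
force: [0.2, -0.4, 0.0]
opening: 0.0852
grasp_force: 0.0
```

Emit:
{"method": "play_rows", "body": {
  "motion": [
    [[7.3,-1.1,-1],[0,0,-26],1],
    [[7.3,-1.1,-1],[0,0,-26],1],
    [[7.3,-1.1,-1],[0,0,-26],1],
    [[7.3,-1.1,-1],[0,0,-26],1],
    [[7.3,-1.1,-1],[0,0,-26],1]
  ]
}}

```text
time: 16.28
tool_pos: [0.5272, 0.0164, 0.2099]
ee_rot: [0.649, 0.761, -0.001, -0.001]
force: [-0.0, -0.6, -0.8]
opening: 0.0856
grasp_force: 0.0
```

Emit:
{"method": "play_rows", "body": {
  "motion": [
    [[0,0,0],[0,0,0],1],
    [[0,0,0],[0,0,0],1]
  ]
}}

```text
time: 16.45
tool_pos: [0.5274, 0.0154, 0.2109]
ee_rot: [0.651, 0.759, -0.001, -0.001]
force: [-0.2, 0.3, 0.2]
opening: 0.0853
grasp_force: 0.0
```

Run:
```python
from h import *
im=get_image("wrist");save(im,"w5.png")
for n,lo,hi in[("front_small_center",.06,.072),("front_large_center",.044,.055)]:
    for r in trace(im,n)[:2]:
        P,_=world(im,r["mask"]);print(n,r["confidence"],rect(P,lo,hi))
plan([(564,14,110,99.5)])
```

```text
front_small_center 0.85 n=8988 c=(564.3,13.6) size 150.1x48.1 ang -80.6 zmed 66.6
front_small_center 0.63 None
front_large_center 0.59 n=4312 c=(565.7,13.4) size 190.4x62.2 ang -82.7 zmed 50.6
now 16.6 [527.6  15.3 211.8] yaw 98.8 tilt 0.04 open 85.5 grip 0.0 F [-0.8 -0.9  0.4]
   [-0.7, 3.6, 10.2] [0, 0, -0.5]
 -> [564.3  13.9 109.8] 99.3
```

Emit:
{"method": "play_rows", "body": {
  "motion": [
    [[-0.7,3.6,4],[0,0,-0.5],1],
    [[-0.7,3.6,8],[0,0,-0.5],1],
    [[-0.7,3.6,11],[0,0,-0.5],1],
    [[-0.7,3.6,13],[0,0,-0.5],1],
    [[-0.7,3.6,14],[0,0,-0.5],1]
  ]
}}

```text
time: 17.02
tool_pos: [0.5621, 0.0141, 0.0672]
ee_rot: [0.647, 0.762, -0.002, -0.003]
force: [-1.2, 0.6, 0.5]
opening: 0.0852
grasp_force: 0.0
```

Emit:
{"method": "play_rows", "body": {
  "motion": [
    [[0,0,0.8],[0,0,0],1],
    [[0,0,1.3],[0,0,0],1],
    [[0,0,1.7],[0,0,0],1],
    [[0,0,1.9],[0,0,0],1],
    [[0,0,1.9],[0,0,0],1]
  ]
}}

```text
time: 17.43
tool_pos: [0.565, 0.0143, 0.0543]
ee_rot: [0.647, 0.763, 0.001, 0.001]
force: [0.0, 0.4, 0.3]
opening: 0.0856
grasp_force: 0.0
```

Emit:
{"method": "play_rows", "body": {
  "motion": [
    [[0,0,0],[0,0,0],1],
    [[0,0,0],[0,0,0],1]
  ]
}}

```text
time: 17.6
tool_pos: [0.565, 0.0143, 0.0543]
ee_rot: [0.647, 0.763, 0.001, 0.001]
force: [-0.5, 0.7, 0.5]
opening: 0.0856
grasp_force: 0.0
```

Run:
```python
from h import *
plan([(564,14,49,99.5)])
```

```text
now 17.6 [565.   14.3  54.3] yaw 99.4 tilt 0.1 open 85.6 grip 0.0 F [-0.5  0.7  0.5]
   [-0.0, -0.1, 0.5] [0, 0, 0.0]
 -> [564.   14.1  49.3] 99.4
```

Emit:
{"method": "play_rows", "body": {
  "motion": [
    [[0,-0.1,0.2],[0,0,0],0.4],
    [[0,-0.1,0.4],[0,0,0],0.3],
    [[0,-0.1,0.4],[0,0,0],0.2],
    [[0,-0.1,0.4],[0,0,0],0.0],
    [[0,-0.1,0.4],[0,0,0],-0.2]
  ]
}}

```text
time: 18.02
tool_pos: [0.5635, 0.0142, 0.0493]
ee_rot: [0.647, 0.763, 0.0, 0.0]
force: [-1.3, -0.5, -0.0]
opening: 0.0464
grasp_force: 63.2
```

Emit:
{"method": "play_rows", "body": {
  "motion": [
    [[0,0,0],[0,0,0],-1],
    [[0,0,0],[0,0,0],-1],
    [[0,0,0],[0,0,0],-1]
  ]
}}

```text
time: 18.27
tool_pos: [0.5635, 0.0141, 0.0492]
ee_rot: [0.647, 0.763, 0.0, 0.0]
force: [0.1, 0.0, 0.8]
opening: 0.0463
grasp_force: 63.4
```

Run:
```python
from h import *
plan([(564,14,170,99.5),(512,-442,170,355.7),(512,-442,90,355.7)])
```

```text
now 18.2667 [563.5  14.1  49.2] yaw 99.4 tilt 0.01 open 46.3 grip 63.395633697509766 F [0.1 0.  0.8]
   [-0.0, 0.0, -12.1] [0, 0, 0.0]
 -> [563.5  14.1 170.2] 99.4
   [-11.0, -3.1, 0.0] [0, 0, 26.0]
   [-11.3, 2.0, 0.0] [0, 0, 26.0]
   [-9.3, 6.8, 0.0] [0, 0, 26.0]
   [-5.3, 10.2, 0.0] [0, 0, 25.5]
 -> [ 512.6 -442.2  170.2] -4.1
   [-0.1, -0.0, 8.0] [0, 0, 0.0]
 -> [ 511.6 -442.1   90.2] -4.1
```

Emit:
{"method": "play_rows", "body": {
  "motion": [
    [[0,0,-1],[0,0,0],-1],
    [[0,0,-4],[0,0,0],-1],
    [[0,0,-8],[0,0,0],-1],
    [[0,0,-11],[0,0,0],-1],
    [[0,0,-12.1],[0,0,0],-1]
  ]
}}

```text
time: 18.68
tool_pos: [0.5651, 0.0141, 0.1769]
ee_rot: [0.647, 0.763, 0.003, 0.003]
force: [-0.5, -0.3, -0.2]
opening: 0.0466
grasp_force: 63.3
```

Emit:
{"method": "play_rows", "body": {
  "motion": [
    [[-11,-3.1,0],[0,0,26],-1],
    [[-11,-3.1,0],[0,0,26],-1],
    [[-11,-3.1,0],[0,0,26],-1],
    [[-11,-3.1,0],[0,0,26],-1]
  ]
}}

```text
time: 19.02
tool_pos: [0.5496, -0.1047, 0.1695]
ee_rot: [0.805, 0.593, -0.001, 0.001]
force: [0.1, 0.0, -0.9]
opening: 0.0464
grasp_force: 63.2
```

Emit:
{"method": "play_rows", "body": {
  "motion": [
    [[-11.3,2,0],[0,0,26],-1],
    [[-11.3,2,0],[0,0,26],-1],
    [[-11.3,2,0],[0,0,26],-1],
    [[-11.3,2,0],[0,0,26],-1]
  ]
}}

```text
time: 19.35
tool_pos: [0.536, -0.2189, 0.1691]
ee_rot: [0.918, 0.396, -0.001, 0.001]
force: [0.9, 0.8, -0.7]
opening: 0.0464
grasp_force: 63.2
```

Emit:
{"method": "play_rows", "body": {
  "motion": [
    [[-9.3,6.8,0],[0,0,26],-1],
    [[-9.3,6.8,0],[0,0,26],-1],
    [[-9.3,6.8,0],[0,0,26],-1],
    [[-9.3,6.8,0],[0,0,26],-1]
  ]
}}

```text
time: 19.68
tool_pos: [0.5226, -0.3334, 0.1686]
ee_rot: [0.984, 0.18, -0.001, 0.001]
force: [0.6, 1.1, -0.8]
opening: 0.0466
grasp_force: 63.2
```

Emit:
{"method": "play_rows", "body": {
  "motion": [
    [[-5.3,10.2,0],[0,0,25.5],-1],
    [[-5.3,10.2,0],[0,0,25.5],-1],
    [[-5.3,10.2,0],[0,0,25.5],-1],
    [[-5.3,10.2,0],[0,0,25.5],-1],
    [[-5.3,10.2,0],[0,0,25.5],-1]
  ]
}}

```text
time: 20.1
tool_pos: [0.5114, -0.4439, 0.1683]
ee_rot: [0.999, -0.039, -0.001, -0.001]
force: [-0.2, 0.2, -1.6]
opening: 0.0466
grasp_force: 63.2
```

Emit:
{"method": "play_rows", "body": {
  "motion": [
    [[0,0,2],[0,0,0],-1],
    [[0,0,4],[0,0,0],-1],
    [[0,0,6],[0,0,0],-1],
    [[0,0,7.5],[0,0,0],-1],
    [[0,0,7.5],[0,0,0],-1]
  ]
}}

```text
time: 20.52
tool_pos: [0.5114, -0.4395, 0.09]
ee_rot: [0.999, -0.034, -0.003, -0.003]
force: [-1.0, 0.3, -2.0]
opening: 0.0464
grasp_force: 63.2
```

Emit:
{"method": "play_rows", "body": {
  "motion": [
    [[0,0,0],[0,0,0],-1],
    [[0,0,0],[0,0,0],-1]
  ]
}}

```text
time: 20.68
tool_pos: [0.5132, -0.4419, 0.0966]
ee_rot: [0.999, -0.035, 0.001, 0.0]
force: [-0.1, 0.1, -0.3]
opening: 0.0465
grasp_force: 63.2
```

Run:
```python
from h import *
plan([(511.7,-442.2,72,355.7)])
```

```text
now 20.6833 [ 513.2 -441.9   96.6] yaw -4.0 tilt 0.08 open 46.5 grip 63.21566104888916 F [-0.1  0.1 -0.3]
   [-0.1, 0.0, 2.5] [0, 0, 0.5]
 -> [ 512.2 -441.8   71.6] -4.5
```

Emit:
{"method": "play_rows", "body": {
  "motion": [
    [[-0.1,0,0.6],[0,0,0],-1],
    [[-0.1,0,1.1],[0,0,0],-1],
    [[-0.1,0,1.5],[0,0,0],-1],
    [[-0.1,0,1.8],[0,0,0],-1],
    [[-0.1,0,2.0],[0,0,0],-1]
  ]
}}

```text
time: 21.1
tool_pos: [0.5114, -0.442, 0.0745]
ee_rot: [0.999, -0.036, -0.0, -0.0]
force: [-0.0, -0.3, -0.5]
opening: 0.0466
grasp_force: 63.2
```

Emit:
{"method": "play_rows", "body": {
  "motion": [
    [[0,0,0.1],[0,0,0],-1],
    [[0,0,0.2],[0,0,0],-1],
    [[0,0,0.2],[0,0,0],-1]
  ]
}}

```text
time: 21.35
tool_pos: [0.5115, -0.4421, 0.073]
ee_rot: [0.999, -0.036, -0.0, -0.0]
force: [-0.4, -0.5, -0.3]
opening: 0.0465
grasp_force: 63.2
```

Run:
```python
from h import *
im=get_image("wrist")
for n in["front_small_center"]:
    for r in trace(im,n)[:2]:
        P,C=world(im,r["mask"]);m=C[:,0]>C[:,2];print(n,r["confidence"],rect(P[m],.05,.12))
plan([(511.7,-442.2,71.2,355.7)])
```

```text
front_small_center 0.8 n=31697 c=(528.8,-443.3) size 114.8x48.1 ang -4.1 zmed 90.2
now 21.45 [ 511.6 -442.2   73.3] yaw -4.1 tilt 0.01 open 46.3 grip 63.21698784828186 F [ 0.   0.1 -0.9]
   [0.0, -0.0, 0.2] [0, 0, 0.0]
 -> [ 511.6 -442.2   71.3] -4.1
```

Aligned to within 1 mm; 2 mm left to lower, then release.

Emit:
{"method": "play_rows", "body": {
  "motion": [
    [[0,0,0.1],[0,0,0],-1],
    [[0,0,0.2],[0,0,0],-1],
    [[0,0,0.2],[0,0,0],-1],
    [[0,0,0.2],[0,0,0],-1]
  ]
}}

```text
time: 21.78
tool_pos: [0.5116, -0.4422, 0.0713]
ee_rot: [0.999, -0.036, 0.0, 0.0]
force: [0.4, -0.3, -0.7]
opening: 0.0465
grasp_force: 63.3
```

Emit:
{"method": "play_rows", "body": {
  "motion": [
    [[0,0,0],[0,0,0],0.5],
    [[0,0,0],[0,0,0],0.5],
    [[0,0,0],[0,0,0],0.5],
    [[0,0,0],[0,0,0],0.5]
  ]
}}

```text
time: 22.12
tool_pos: [0.5116, -0.4422, 0.0713]
ee_rot: [0.999, -0.036, 0.0, 0.0]
force: [-0.1, 0.2, 0.8]
opening: 0.0639
grasp_force: 0.0
```

Emit:
{"method": "play_rows", "body": {
  "motion": [
    [[0,0,-2],[0,0,0],0.6],
    [[0,0,-5],[0,0,0],0.6],
    [[0,0,-8],[0,0,0],0.8],
    [[0,0,-11],[0,0,0],1],
    [[0,0,-13],[0,0,0],1]
  ]
}}

```text
time: 22.53
tool_pos: [0.5119, -0.4425, 0.2052]
ee_rot: [0.999, -0.036, 0.002, 0.001]
force: [0.3, -0.9, 1.1]
opening: 0.0855
grasp_force: 0.0
```

Emit:
{"method": "play_rows", "body": {
  "motion": [
    [[0,0,0],[0,0,0],1],
    [[0,0,0],[0,0,0],1]
  ]
}}

```text
time: 22.7
tool_pos: [0.5121, -0.4427, 0.2034]
ee_rot: [0.999, -0.036, 0.001, 0.001]
force: [0.2, -0.3, -0.5]
opening: 0.0853
grasp_force: 0.0
```

Run:
```python
from h import *
im=get_image("wrist");save(im,"w6.png")
for r in trace(im,"front_small_center")[:2]:
    P,C=world(im,r["mask"]);print(r["confidence"],rect(P,.08,.1))
plan([(545,14,220,97.3)])
```

```text
0.55 n=11078 c=(511.5,-442.1) size 149.8x48.1 ang -4.1 zmed 88.5
now 22.8 [ 511.3 -441.9  199.6] yaw -4.1 tilt 0.12 open 84.9 grip 0.0 F [-0.2 -0.6 -0.5]
   [0.0, -15.2, -0.7] [0, 0, -34.0]
   [8.6, -12.6, -0.7] [0, 0, -33.5]
   [14.1, -5.8, -0.6] [0, 0, -34.0]
 -> [545.3  13.8 219.6] 97.4
```

View pics/w6.png

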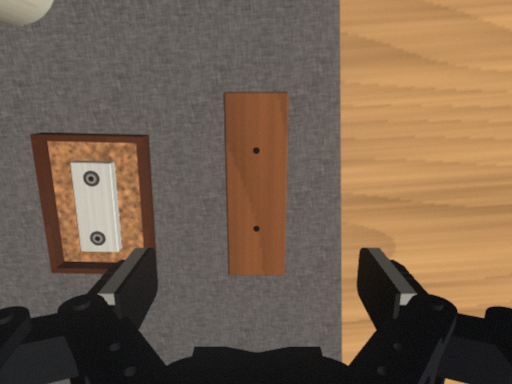

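The small front covers its box at (256,185), centred within 0.3 mm, and the template lies in the till at (95,207). Back to the stack.

Emit:
{"method": "play_rows", "body": {
  "motion": [
    [[0,-15.2,-0.7],[0,0,-34],1],
    [[0,-15.2,-0.7],[0,0,-34],1],
    [[0,-15.2,-0.7],[0,0,-34],1],
    [[0,-15.2,-0.7],[0,0,-34],1],
    [[0,-15.2,-0.7],[0,0,-34],1]
  ]
}}

```text
time: 23.22
tool_pos: [0.5229, -0.2852, 0.207]
ee_rot: [0.965, 0.263, -0.0, -0.002]
force: [-0.5, -0.1, 0.7]
opening: 0.0856
grasp_force: 0.0
```

Emit:
{"method": "play_rows", "body": {
  "motion": [
    [[8.6,-12.6,-0.7],[0,0,-33.5],1],
    [[8.6,-12.6,-0.7],[0,0,-33.5],1],
    [[8.6,-12.6,-0.7],[0,0,-33.5],1],
    [[8.6,-12.6,-0.7],[0,0,-33.5],1],
    [[8.6,-12.6,-0.7],[0,0,-33.5],1]
  ]
}}

```text
time: 23.63
tool_pos: [0.5341, -0.1332, 0.2137]
ee_rot: [0.848, 0.53, -0.0, -0.002]
force: [0.4, -0.5, -0.1]
opening: 0.0855
grasp_force: 0.0
```

Emit:
{"method": "play_rows", "body": {
  "motion": [
    [[14.1,-5.8,-0.6],[0,0,-34],1],
    [[14.1,-5.8,-0.6],[0,0,-34],1],
    [[14.1,-5.8,-0.6],[0,0,-34],1],
    [[14.1,-5.8,-0.6],[0,0,-34],1],
    [[14.1,-5.8,-0.6],[0,0,-34],1]
  ]
}}

```text
time: 24.05
tool_pos: [0.5449, 0.0188, 0.2191]
ee_rot: [0.656, 0.755, -0.0, -0.002]
force: [0.4, -0.4, -0.1]
opening: 0.0854
grasp_force: 0.0
```

Emit:
{"method": "play_rows", "body": {
  "motion": [
    [[0,0,0],[0,0,0],1],
    [[0,0,0],[0,0,0],1],
    [[0,0,0],[0,0,0],1]
  ]
}}

```text
time: 24.3
tool_pos: [0.5452, 0.0129, 0.2199]
ee_rot: [0.662, 0.75, -0.001, -0.001]
force: [-0.6, -0.3, -0.1]
opening: 0.0856
grasp_force: 0.0
```

Run:
```python
from h import *
im=get_image("wrist")
for n,lo,hi in[("front_large_center",.044,.055),("spoil_center",.029,.039)]:
    for r in trace(im,n)[:2]:
        P,_=world(im,r["mask"]);print(n,r["confidence"],rect(P,lo,hi))
plan([(566,13.4,80,97.3)])
```

```text
front_large_center 0.98 n=12863 c=(565.7,13.5) size 190.0x62.2 ang -82.8 zmed 50.6
spoil_center 0.67 n=2188 c=(565.1,12.8) size 230.0x65.5 ang -82.1 zmed 34.6
now 24.45 [545.5  12.6 220.8] yaw 97.2 tilt 0.04 open 85.3 grip 0.0 F [-0.3 -0.6  0. ]
   [-0.2, 2.0, 14.1] [0, 0, 0.0]
 -> [565.6  13.2  79.8] 97.2
```

Emit:
{"method": "play_rows", "body": {
  "motion": [
    [[-0.1,2.0,4],[0,0,0],1],
    [[-0.1,2.0,8],[0,0,0],1],
    [[-0.1,2.0,12],[0,0,0],1],
    [[-0.1,2.0,14.5],[0,0,0],1],
    [[-0.1,2.0,16],[0,0,0],1]
  ]
}}

```text
time: 24.87
tool_pos: [0.5631, 0.0145, 0.056]
ee_rot: [0.661, 0.75, -0.002, -0.003]
force: [0.5, -0.4, 0.8]
opening: 0.0852
grasp_force: 0.0
```

Emit:
{"method": "play_rows", "body": {
  "motion": [
    [[0,0,0.8],[0,0,0],1],
    [[0,0,1.4],[0,0,0],1],
    [[0,0,1.8],[0,0,0],1],
    [[0,0,2.2],[0,0,0],1],
    [[0,0,2.2],[0,0,0],1]
  ]
}}

```text
time: 25.28
tool_pos: [0.5659, 0.0151, 0.0397]
ee_rot: [0.66, 0.751, 0.0, 0.0]
force: [-0.9, 0.2, 0.7]
opening: 0.0851
grasp_force: 0.0
```

Emit:
{"method": "play_rows", "body": {
  "motion": [
    [[0,0,0],[0,0,0],1],
    [[0,0,0],[0,0,0],1]
  ]
}}

```text
time: 25.45
tool_pos: [0.5661, 0.0152, 0.0403]
ee_rot: [0.66, 0.751, 0.001, 0.001]
force: [0.2, 1.0, 0.5]
opening: 0.0853
grasp_force: 0.0
```

Run:
```python
from h import *
plan([(565.7,13.5,32,97.2)])
```

```text
now 25.45 [566.1  15.2  40.3] yaw 97.4 tilt 0.1 open 85.3 grip 0.0 F [0.2 1.  0.5]
   [-0.2, -0.1, 0.8] [0, 0, 0.0]
 -> [565.4  13.1  32.3] 97.4
```

Emit:
{"method": "play_rows", "body": {
  "motion": [
    [[-0.2,0,0.3],[0,0,0],1],
    [[-0.2,0,0.6],[0,0,0],0.9],
    [[-0.2,0,0.8],[0,0,0],0.7],
    [[-0.2,0,0.8],[0,0,0],0.5],
    [[-0.2,0,0.8],[0,0,0],0.2]
  ]
}}

```text
time: 25.87
tool_pos: [0.5659, 0.0132, 0.0316]
ee_rot: [0.66, 0.751, 0.0, 0.0]
force: [1.0, 0.4, -0.9]
opening: 0.0605
grasp_force: 66.9
```

Emit:
{"method": "play_rows", "body": {
  "motion": [
    [[0,0,0],[0,0,0],-1],
    [[0,0,0],[0,0,0],-1],
    [[0,0,0],[0,0,0],-1]
  ]
}}

```text
time: 26.12
tool_pos: [0.5657, 0.0132, 0.0311]
ee_rot: [0.66, 0.751, -0.0, -0.0]
force: [0.3, -0.1, 0.5]
opening: 0.0605
grasp_force: 67.1
```

Run:
```python
from h import *
plan([(565.7,13.5,170,97.3),(495,350,170,186.7)])
```

```text
now 26.1167 [565.7  13.2  31.1] yaw 97.4 tilt 0.01 open 60.5 grip 67.05179572105408 F [ 0.3 -0.1  0.5]
   [0.0, 0.0, -13.9] [0, 0, 0.0]
 -> [565.7  13.2 170.1] 97.4
   [11.4, -0.9, 0.0] [0, 0, -30.0]
   [10.4, 5.0, 0.0] [0, 0, -29.5]
   [6.6, 9.4, 0.0] [0, 0, -30.0]
 -> [494.9 350.5 170.1] 186.9
```

Emit:
{"method": "play_rows", "body": {
  "motion": [
    [[0,0,-1],[0,0,0],-1],
    [[0,0,-4],[0,0,0],-1],
    [[0,0,-8],[0,0,0],-1],
    [[0,0,-12],[0,0,0],-1],
    [[0,0,-13.9],[0,0,0],-1]
  ]
}}

```text
time: 26.53
tool_pos: [0.5671, 0.0132, 0.177]
ee_rot: [0.66, 0.751, 0.002, 0.003]
force: [0.3, 1.1, -0.3]
opening: 0.0603
grasp_force: 67.0
```

Emit:
{"method": "play_rows", "body": {
  "motion": [
    [[11.4,-0.9,0],[0,0,-30],-1],
    [[11.4,-0.9,0],[0,0,-30],-1],
    [[11.4,-0.9,0],[0,0,-30],-1],
    [[11.4,-0.9,0],[0,0,-30],-1],
    [[11.4,-0.9,0],[0,0,-30],-1]
  ]
}}

```text
time: 26.95
tool_pos: [0.5417, 0.1268, 0.1708]
ee_rot: [0.44, 0.898, 0.0, 0.0]
force: [-0.8, -0.6, -2.0]
opening: 0.0606
grasp_force: 66.9
```

Emit:
{"method": "play_rows", "body": {
  "motion": [
    [[10.4,5,0],[0,0,-29.5],-1],
    [[10.4,5,0],[0,0,-29.5],-1],
    [[10.4,5,0],[0,0,-29.5],-1],
    [[10.4,5,0],[0,0,-29.5],-1],
    [[10.4,5,0],[0,0,-29.5],-1]
  ]
}}

```text
time: 27.37
tool_pos: [0.5185, 0.2389, 0.1703]
ee_rot: [0.198, 0.98, -0.0, -0.0]
force: [-0.6, 0.0, -2.1]
opening: 0.0606
grasp_force: 66.9
```

Emit:
{"method": "play_rows", "body": {
  "motion": [
    [[6.6,9.4,0],[0,0,-30],-1],
    [[6.6,9.4,0],[0,0,-30],-1],
    [[6.6,9.4,0],[0,0,-30],-1],
    [[6.6,9.4,0],[0,0,-30],-1],
    [[6.6,9.4,0],[0,0,-30],-1]
  ]
}}

```text
time: 27.78
tool_pos: [0.4952, 0.3504, 0.17]
ee_rot: [-0.06, 0.998, -0.0, -0.0]
force: [-0.6, -0.2, -1.4]
opening: 0.0606
grasp_force: 66.9
```

Emit:
{"method": "play_rows", "body": {
  "motion": [
    [[0,0,0],[0,0,0],-1],
    [[0,0,0],[0,0,0],-1],
    [[0,0,0],[0,0,0],-1]
  ]
}}

```text
time: 28.03
tool_pos: [0.4958, 0.3489, 0.1704]
ee_rot: [-0.057, 0.998, -0.0, 0.0]
force: [0.1, -0.5, -1.9]
opening: 0.0604
grasp_force: 66.9
```

Run:
```python
from h import *
im=get_image("wrist");save(im,"w7.png")
for n,lo,hi in[("drawer_large_face",.064,.082),("board_tray_in",.018,.035)]:
    for r in trace(im,n)[:2]:
        P,_=world(im,r["mask"]);print(n,r["confidence"],r["position"],rect(P,lo,hi))
plan([(493,430.5,100,186.7)])
```

```text
drawer_large_face 0.92 [372.5, 164.5] n=11486 c=(482.6,430.8) size 153.2x47.8 ang 6.6 zmed 72.5
board_tray_in 0.93 [137.4, 159.5] n=3242 c=(520.0,239.3) size 286.1x79.0 ang 6.4 zmed 24.4
now 28.1833 [495.4 349.5 170.4] yaw -173.3 tilt 0.01 open 60.5 grip 66.92476987838745 F [ 0.2  0.9 -1. ]
   [-0.7, 8.1, 7.0] [0, 0, 0.0]
 -> [492.9 430.8 100.4] -173.3
```

View pics/w7.png

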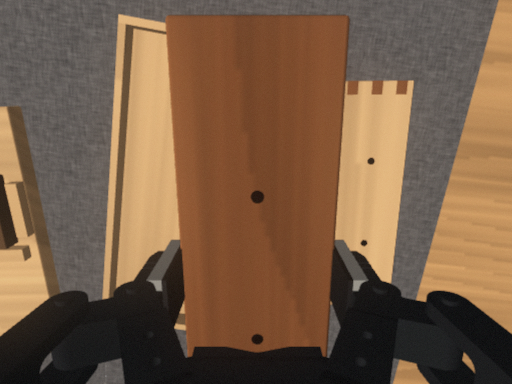

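The carried front fills the centre, with the large box visible at its right (372,165). The box centre comes out at (492.9, 430.9) mm at 6.6°, so the carried yaw already matches. Move over it and lower.

Emit:
{"method": "play_rows", "body": {
  "motion": [
    [[-0.2,2.5,0],[0,0,0],-1],
    [[-0.5,5,1],[0,0,0],-1],
    [[-0.7,7.5,3],[0,0,0],-1],
    [[-0.7,8.1,5],[0,0,0],-1],
    [[-0.7,8.1,6.5],[0,0,0],-1]
  ]
}}

```text
time: 28.6
tool_pos: [0.4914, 0.4331, 0.1031]
ee_rot: [-0.06, 0.998, -0.0, -0.001]
force: [-0.5, 0.2, -2.0]
opening: 0.0609
grasp_force: 66.9
```

Emit:
{"method": "play_rows", "body": {
  "motion": [
    [[0,0,0.5],[0,0,0],-1],
    [[0,0,0.8],[0,0,0],-1],
    [[0,0,1],[0,0,0],-1],
    [[0,0,1],[0,0,0],-1],
    [[0,0,1],[0,0,0],-1]
  ]
}}

```text
time: 29.02
tool_pos: [0.4929, 0.4317, 0.0968]
ee_rot: [-0.06, 0.998, 0.001, 0.001]
force: [0.7, 1.0, -0.8]
opening: 0.0605
grasp_force: 66.9
```

Run:
```python
from h import *
plan([(492.9,430.9,69.5,186.6)])
```

```text
now 29.0167 [492.9 431.7  96.8] yaw -173.2 tilt 0.13 open 60.5 grip 66.89937472343445 F [ 0.7  1.  -0.8]
   [0.0, -0.1, 2.7] [0, 0, 0.0]
 -> [493.  430.7  69.8] -173.2
```

Emit:
{"method": "play_rows", "body": {
  "motion": [
    [[0,-0.1,0.7],[0,0,0],-1],
    [[0,-0.1,1.3],[0,0,0],-1],
    [[0,-0.1,1.8],[0,0,0],-1],
    [[0,-0.1,2.1],[0,0,0],-1],
    [[0,-0.1,2.3],[0,0,0],-1]
  ]
}}

```text
time: 29.43
tool_pos: [0.492, 0.4304, 0.071]
ee_rot: [-0.06, 0.998, -0.0, -0.001]
force: [0.1, 0.7, -0.6]
opening: 0.0603
grasp_force: 66.9
```

Emit:
{"method": "play_rows", "body": {
  "motion": [
    [[0,0,0.1],[0,0,0],-1],
    [[0,0,0.2],[0,0,0],-1],
    [[0,0,0.2],[0,0,0],-1],
    [[0,0,0.2],[0,0,0],-1]
  ]
}}

```text
time: 29.77
tool_pos: [0.4924, 0.4308, 0.0704]
ee_rot: [-0.06, 0.998, 0.0, 0.0]
force: [0.1, 0.2, -1.6]
opening: 0.0601
grasp_force: 66.9
```

Emit:
{"method": "play_rows", "body": {
  "motion": [
    [[0,0,0.1],[0,0,0],-1],
    [[0,0,0.1],[0,0,0],-1],
    [[0,0,0.1],[0,0,0],-1]
  ]
}}

```text
time: 30.02
tool_pos: [0.4923, 0.4307, 0.0693]
ee_rot: [-0.06, 0.998, 0.0, 0.0]
force: [-0.4, -0.1, -1.2]
opening: 0.0603
grasp_force: 66.9
```

Emit:
{"method": "play_rows", "body": {
  "motion": [
    [[0,0,0],[0,0,0],0.8],
    [[0,0,0],[0,0,0],0.8],
    [[0,0,0],[0,0,0],0.8],
    [[0,0,0],[0,0,0],0.8]
  ]
}}

```text
time: 30.35
tool_pos: [0.4924, 0.4308, 0.0695]
ee_rot: [-0.06, 0.998, 0.0, 0.0]
force: [-0.6, 0.0, -0.9]
opening: 0.0765
grasp_force: 0.0
```

Emit:
{"method": "play_rows", "body": {
  "motion": [
    [[0,0,-2],[0,0,0],0.9],
    [[0,0,-5],[0,0,0],1],
    [[0,0,-8],[0,0,0],1],
    [[0,0,-11],[0,0,0],1],
    [[0,0,-13],[0,0,0],1]
  ]
}}

```text
time: 30.77
tool_pos: [0.4928, 0.4311, 0.2032]
ee_rot: [-0.06, 0.998, 0.001, 0.002]
force: [0.4, 0.4, 0.6]
opening: 0.0852
grasp_force: 0.0
```

Emit:
{"method": "play_rows", "body": {
  "motion": [
    [[0,0,0],[0,0,0],1],
    [[0,0,0],[0,0,0],1]
  ]
}}

```text
time: 30.93
tool_pos: [0.4929, 0.4312, 0.2014]
ee_rot: [-0.06, 0.998, 0.001, 0.002]
force: [0.1, -1.0, -1.1]
opening: 0.0853
grasp_force: 0.0
```

Run:
```python
from h import *
im=get_image("wrist");save(im,"w8.png")
for n,lo,hi in[("front_large_center",.08,.1),("board_tray_in",.018,.035)]:
    for r in trace(im,n)[:2]:
        P,_=world(im,r["mask"]);print(n,r["confidence"],r["position"],rect(P,lo,hi))
plan([(545,14,220,97.9)])
```

```text
front_large_center 0.65 [256.2, 172.2] n=18659 c=(492.6,430.2) size 190.1x62.2 ang 6.9 zmed 88.5
board_tray_in 0.7 [105.0, 146.4] n=6586 c=(522.0,288.0) size 282.0x141.5 ang -3.3 zmed 24.4
now 31.0833 [491.9 430.3 197. ] yaw -173.1 tilt 0.18 open 85.7 grip 0.0 F [-0.4 -0.   0. ]
   [-0.1, -14.0, -0.8] [0, 0, 29.5]
   [-7.0, -12.1, -0.7] [0, 0, 29.5]
   [-12.0, -7.2, -0.8] [0, 0, 30.0]
 -> [544.6  13.9 220. ] -262.1
```

View pics/w8.png

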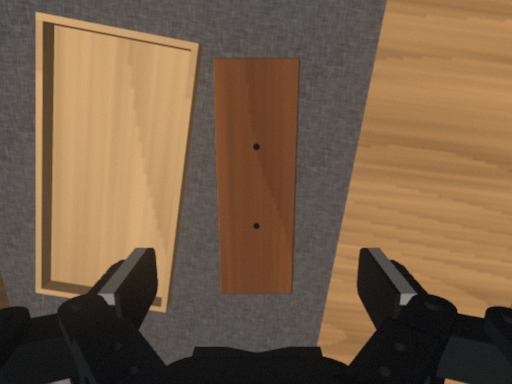

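The large front sits centred on its box (256,175), and the tray is clear at (115,160). Back for the backing board.

Emit:
{"method": "play_rows", "body": {
  "motion": [
    [[-0.1,-14,-0.8],[0,0,29.5],1],
    [[-0.1,-14,-0.8],[0,0,29.5],1],
    [[-0.1,-14,-0.8],[0,0,29.5],1],
    [[-0.1,-14,-0.8],[0,0,29.5],1],
    [[-0.1,-14,-0.8],[0,0,29.5],1]
  ]
}}

```text
time: 31.5
tool_pos: [0.5105, 0.2881, 0.2061]
ee_rot: [0.201, 0.98, -0.001, -0.0]
force: [0.2, 0.2, -0.3]
opening: 0.0858
grasp_force: 0.0
```

Emit:
{"method": "play_rows", "body": {
  "motion": [
    [[-7,-12.1,-0.7],[0,0,29.5],1],
    [[-7,-12.1,-0.7],[0,0,29.5],1],
    [[-7,-12.1,-0.7],[0,0,29.5],1],
    [[-7,-12.1,-0.7],[0,0,29.5],1],
    [[-7,-12.1,-0.7],[0,0,29.5],1]
  ]
}}

```text
time: 31.92
tool_pos: [0.5284, 0.1506, 0.213]
ee_rot: [0.443, 0.897, -0.001, -0.0]
force: [0.6, -0.1, 0.9]
opening: 0.0852
grasp_force: 0.0
```

Emit:
{"method": "play_rows", "body": {
  "motion": [
    [[-12,-7.2,-0.8],[0,0,30],1],
    [[-12,-7.2,-0.8],[0,0,30],1],
    [[-12,-7.2,-0.8],[0,0,30],1],
    [[-12,-7.2,-0.8],[0,0,30],1],
    [[-12,-7.2,-0.8],[0,0,30],1]
  ]
}}

```text
time: 32.33
tool_pos: [0.5454, 0.0124, 0.2209]
ee_rot: [0.659, 0.752, -0.001, -0.001]
force: [-0.2, 0.5, -0.1]
opening: 0.0857
grasp_force: 0.0
```

Emit:
{"method": "play_rows", "body": {
  "motion": [
    [[0,0,0],[0,0,0],1],
    [[0,0,0],[0,0,0],1],
    [[0,0,0],[0,0,0],1]
  ]
}}

```text
time: 32.58
tool_pos: [0.5449, 0.0162, 0.2216]
ee_rot: [0.655, 0.756, -0.0, -0.001]
force: [0.1, -0.5, 0.7]
opening: 0.0852
grasp_force: 0.0
```

Run:
```python
from h import *
im=get_image("wrist")
for n,lo,hi in[("spoil_center",.029,.039)]:
    for r in trace(im,n)[:2]:
        P,_=world(im,r["mask"]);print(n,r["confidence"],rect(P,lo,hi))
plan([(565.1,12.8,50,97.9)])
```

```text
spoil_center 0.7 n=14860 c=(565.3,13.4) size 229.6x66.1 ang -82.1 zmed 34.6
now 32.6833 [545.   15.9 221.9] yaw 98.1 tilt 0.03 open 85.4 grip 0.0 F [-0.2  0.2 -0.7]
   [-0.6, 1.9, 17.2] [0, 0, 0.0]
 -> [564.6  12.6  49.9] 98.1
```

Emit:
{"method": "play_rows", "body": {
  "motion": [
    [[-0.5,2.0,4],[0,0,0],1],
    [[-0.5,2.0,8],[0,0,0],1],
    [[-0.5,2.0,12],[0,0,0],1],
    [[-0.5,2.0,15],[0,0,0],1],
    [[-0.5,2.0,17],[0,0,0],1]
  ]
}}

```text
time: 33.1
tool_pos: [0.5633, 0.0132, 0.0474]
ee_rot: [0.656, 0.755, -0.002, -0.002]
force: [0.4, 0.0, 0.3]
opening: 0.0854
grasp_force: 0.0
```

Emit:
{"method": "play_rows", "body": {
  "motion": [
    [[0,0,0.8],[0,0,0],1],
    [[0,0,1.5],[0,0,0],1],
    [[0,0,2.0],[0,0,0],1],
    [[0,0,2.4],[0,0,0],1],
    [[0,0,2.4],[0,0,0],1]
  ]
}}

```text
time: 33.52
tool_pos: [0.5661, 0.0123, 0.029]
ee_rot: [0.657, 0.754, 0.0, 0.001]
force: [-0.4, -0.3, -0.1]
opening: 0.0851
grasp_force: 0.0
```

Emit:
{"method": "play_rows", "body": {
  "motion": [
    [[0,0,0],[0,0,0],1],
    [[0,0,0],[0,0,0],1]
  ]
}}

```text
time: 33.68
tool_pos: [0.5663, 0.012, 0.0295]
ee_rot: [0.657, 0.754, 0.001, 0.001]
force: [0.0, 0.0, -0.8]
opening: 0.0857
grasp_force: 0.0
```

Run:
```python
from h import *
plan([(565.3,13.4,15,97.9)])
```

```text
now 33.6833 [566.3  12.   29.5] yaw 97.9 tilt 0.12 open 85.7 grip 0.0 F [ 0.   0.  -0.8]
   [0.1, -0.1, 1.4] [0, 0, 0.0]
 -> [565.2  12.9  15.5] 97.9
```

Emit:
{"method": "play_rows", "body": {
  "motion": [
    [[0.1,-0.1,0.4],[0,0,0],1],
    [[0.1,-0.1,0.8],[0,0,0],1],
    [[0.1,-0.1,1.1],[0,0,0],1],
    [[0.1,-0.1,1.4],[0,0,0],1],
    [[0.1,-0.1,1.4],[0,0,0],1]
  ]
}}

```text
time: 34.1
tool_pos: [0.5638, 0.0129, 0.013]
ee_rot: [0.657, 0.754, -0.001, -0.001]
force: [-0.2, -0.4, -0.6]
opening: 0.0853
grasp_force: 0.0
```

Emit:
{"method": "play_rows", "body": {
  "motion": [
    [[0,0,0],[0,0,0],0.8],
    [[0,0,0],[0,0,0],0.6],
    [[0,0,0],[0,0,0],0.4],
    [[0,0,0],[0,0,0],0],
    [[0,0,0],[0,0,0],-1]
  ]
}}

```text
time: 34.52
tool_pos: [0.5649, 0.0129, 0.0149]
ee_rot: [0.657, 0.754, 0.0, 0.001]
force: [0.5, 0.8, 3.0]
opening: 0.0642
grasp_force: 68.9
```

Run:
```python
from h import *
plan([(565.3,13.4,130,97.9),(519,288,130,176.7)])
```

```text
now 34.5167 [564.9  12.9  14.9] yaw 97.9 tilt 0.08 open 64.2 grip 68.9445948600769 F [0.5 0.8 3. ]
   [0.0, 0.0, -11.5] [0, 0, 0.0]
 -> [564.9  12.9 129.9] 97.9
   [9.3, -0.3, -0.0] [0, 0, -26.5]
   [8.4, 3.9, -0.0] [0, 0, -26.0]
   [5.8, 7.3, -0.0] [0, 0, -26.5]
 -> [519.6 288.1 129.9] 176.9
```

Emit:
{"method": "play_rows", "body": {
  "motion": [
    [[0,0,-1],[0,0,0],-1],
    [[0,0,-4],[0,0,0],-1],
    [[0,0,-7.5],[0,0,0],-1],
    [[0,0,-10.5],[0,0,0],-1],
    [[0,0,-11.5],[0,0,0],-1]
  ]
}}

```text
time: 34.93
tool_pos: [0.5662, 0.0129, 0.1353]
ee_rot: [0.657, 0.754, 0.002, 0.003]
force: [0.7, -0.5, -0.6]
opening: 0.0642
grasp_force: 68.6
```

Emit:
{"method": "play_rows", "body": {
  "motion": [
    [[9.3,-0.3,0],[0,0,-26.5],-1],
    [[9.3,-0.3,0],[0,0,-26.5],-1],
    [[9.3,-0.3,0],[0,0,-26.5],-1],
    [[9.3,-0.3,0],[0,0,-26.5],-1]
  ]
}}

```text
time: 35.27
tool_pos: [0.5475, 0.1077, 0.1283]
ee_rot: [0.462, 0.887, 0.0, -0.001]
force: [0.6, -0.2, -1.0]
opening: 0.0644
grasp_force: 68.5
```

Emit:
{"method": "play_rows", "body": {
  "motion": [
    [[8.4,3.9,0],[0,0,-26],-1],
    [[8.4,3.9,0],[0,0,-26],-1],
    [[8.4,3.9,0],[0,0,-26],-1],
    [[8.4,3.9,0],[0,0,-26],-1]
  ]
}}

```text
time: 35.6
tool_pos: [0.532, 0.199, 0.128]
ee_rot: [0.251, 0.968, -0.0, -0.001]
force: [-0.6, -0.5, -0.9]
opening: 0.0642
grasp_force: 68.5
```

Emit:
{"method": "play_rows", "body": {
  "motion": [
    [[5.8,7.3,0],[0,0,-26.5],-1],
    [[5.8,7.3,0],[0,0,-26.5],-1],
    [[5.8,7.3,0],[0,0,-26.5],-1],
    [[5.8,7.3,0],[0,0,-26.5],-1],
    [[5.8,7.3,0],[0,0,-26.5],-1]
  ]
}}

```text
time: 36.02
tool_pos: [0.5182, 0.289, 0.1278]
ee_rot: [0.025, 1.0, -0.001, -0.001]
force: [-0.1, -0.6, -1.6]
opening: 0.0646
grasp_force: 68.5
```

Emit:
{"method": "play_rows", "body": {
  "motion": [
    [[0,0,2],[0,0,0],-1],
    [[0,0,4],[0,0,0],-1],
    [[0,0,6],[0,0,0],-1],
    [[0,0,7.5],[0,0,0],-1],
    [[0,0,8],[0,0,0],-1]
  ]
}}

```text
time: 36.43
tool_pos: [0.5174, 0.2865, 0.0451]
ee_rot: [0.029, 1.0, -0.002, -0.003]
force: [-0.7, -0.5, -1.0]
opening: 0.0644
grasp_force: 68.5
```

Emit:
{"method": "play_rows", "body": {
  "motion": [
    [[0,0,0],[0,0,0],-1],
    [[0,0,0],[0,0,0],-1]
  ]
}}

```text
time: 36.6
tool_pos: [0.5192, 0.2878, 0.0494]
ee_rot: [0.028, 1.0, -0.0, -0.0]
force: [1.1, -0.5, -0.6]
opening: 0.0647
grasp_force: 68.5
```

Run:
```python
from h import *
plan([(519,288,3,176.7)])
```

```text
now 36.6 [519.2 287.8  49.4] yaw 176.8 tilt 0.01 open 64.7 grip 68.5195004940033 F [ 1.1 -0.5 -0.6]
   [0.0, 0.0, 4.6] [0, 0, 0.0]
 -> [519.2 287.8   3.4] 176.8
```

Emit:
{"method": "play_rows", "body": {
  "motion": [
    [[0,0,1.2],[0,0,0],-1],
    [[0,0,2.3],[0,0,0],-1],
    [[0,0,3.2],[0,0,0],-1],
    [[0,0,3.8],[0,0,0],-1],
    [[0,0,4.1],[0,0,0],-1]
  ]
}}

```text
time: 37.02
tool_pos: [0.5182, 0.2877, 0.0062]
ee_rot: [0.027, 1.0, -0.001, -0.001]
force: [-0.1, 0.5, -2.0]
opening: 0.0644
grasp_force: 68.5
```

Emit:
{"method": "play_rows", "body": {
  "motion": [
    [[0,0,0.1],[0,0,0],-1],
    [[0,0,0.2],[0,0,0],-1],
    [[0,0,0.3],[0,0,0],-1],
    [[0,0,0.3],[0,0,0],-1]
  ]
}}

```text
time: 37.35
tool_pos: [0.5193, 0.2882, 0.0055]
ee_rot: [0.027, 1.0, 0.0, 0.0]
force: [0.4, -0.0, -1.3]
opening: 0.0646
grasp_force: 68.5
```

Emit:
{"method": "play_rows", "body": {
  "motion": [
    [[0,0,0.1],[0,0,0],-1],
    [[0,0,0.2],[0,0,0],-1],
    [[0,0,0.2],[0,0,0],-1],
    [[0,0,0.2],[0,0,0],-1]
  ]
}}

```text
time: 37.68
tool_pos: [0.5191, 0.2881, 0.0032]
ee_rot: [0.027, 1.0, -0.0, 0.0]
force: [0.6, 0.0, -0.8]
opening: 0.0642
grasp_force: 68.5
```

Emit:
{"method": "play_rows", "body": {
  "motion": [
    [[0,0,0],[0,0,0],0.7],
    [[0,0,0],[0,0,0],0.8],
    [[0,0,0],[0,0,0],0.8],
    [[0,0,0],[0,0,0],0.8]
  ]
}}

```text
time: 38.02
tool_pos: [0.5193, 0.2882, 0.0035]
ee_rot: [0.027, 1.0, 0.0, 0.0]
force: [-0.5, -0.2, -0.1]
opening: 0.0765
grasp_force: 0.0
```

Emit:
{"method": "play_rows", "body": {
  "motion": [
    [[0,0,-2],[0,0,0],0.8],
    [[0,0,-5],[0,0,0],0.9],
    [[0,0,-9],[0,0,0],1],
    [[0,0,-13],[0,0,0],1],
    [[0,0,-17],[0,0,0],1]
  ]
}}

```text
time: 38.43
tool_pos: [0.5187, 0.2879, 0.1749]
ee_rot: [0.027, 1.0, -0.0, -0.0]
force: [0.7, 0.3, -0.4]
opening: 0.0855
grasp_force: 0.0
```

Emit:
{"method": "play_rows", "body": {
  "motion": [
    [[0,-8,-3],[0,0,0],1],
    [[0,-12,-6],[0,0,0],1],
    [[0,-12,-6],[0,0,0],1],
    [[0,-12,-6],[0,0,0],1],
    [[0,-12,-6],[0,0,0],1]
  ]
}}

```text
time: 38.85
tool_pos: [0.5135, 0.1664, 0.2363]
ee_rot: [0.029, 1.0, 0.001, 0.003]
force: [0.4, 0.7, -0.5]
opening: 0.0855
grasp_force: 0.0
```

Run:
```python
from h import *
plan([])
for c in["scene","side"]:
    im=get_image(c);save(im,c+"9.png");print(c)
    for n,lo,hi in[("spoil_center",.012,.035),("board_tray_in",.018,.035),("template_center",.01,.025),("front_small_center",.08,.1),("front_large_center",.08,.1),("tin_center",.09,.12)]:
        for r in trace(im,n)[:1]:
            P,_=world(im,r["mask"]);print(n,r["confidence"],rect(P,lo,hi))
```

```text
now 38.85 [513.5 166.4 236.3] yaw 176.7 tilt 0.31 open 85.5 grip 0.0 F [ 0.4  0.7 -0.5]
scene
spoil_center 0.56 n=2088 c=(517.8,288.9) size 232.1x66.6 ang -3.2 zmed 22.2
board_tray_in 0.81 n=862 c=(519.0,289.9) size 280.9x140.6 ang -3.4 zmed 23.8
template_center 0.66 n=441 c=(484.8,-273.3) size 95.9x40.9 ang -5.1 zmed 18.1
front_small_center 0.91 None
front_large_center 0.64 n=1822 c=(491.1,430.9) size 192.0x63.8 ang 6.8 zmed 88.2
tin_center 0.65 n=871 c=(703.6,-232.9) size 78.1x76.7 ang 18.5 zmed 99.9
side
spoil_center 0.98 n=1969 c=(515.2,287.9) size 231.9x70.0 ang -3.2 zmed 22.4
board_tray_in 0.61 n=838 c=(516.0,287.3) size 279.0x144.5 ang -3.3 zmed 23.9
template_center 0.65 n=281 c=(482.6,-274.0) size 96.5x44.0 ang -7.3 zmed 18.0
front_small_center 0.61 None
front_large_center 0.78 n=2045 c=(488.9,429.9) size 191.4x65.2 ang 7.3 zmed 88.4
tin_center 0.8 n=200 c=(686.3,-241.7) size 76.1x45.6 ang -59.8 zmed 99.9
```

View pics/scene9.png

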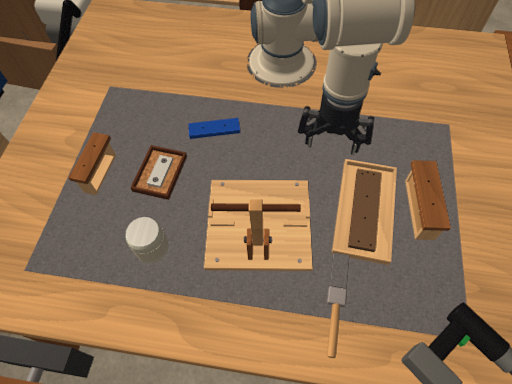

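The picture shows every piece where it belongs: template in the till (160,171), fronts on their boxes (93,157) and (428,190), and backing board in the tray (366,210). The bar is up at (256,220), the tin is untouched at (146,237), and the arm is clear.

```bash
python3 -c "
from h import *
print(robot.hand_in())"
```

```text
the job is handed in; nothing more can be done
None
```

The job is handed in, with no verdict returned: the final camera check showed the bar up, the template in its till, both fronts centred on their boxes, the backing board in the tray and the tin untouched.

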